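# Strip the coolant flange and mark out its new gasket

## Robot

A 6-joint arm with a two-finger parallel gripper is mounted at the origin on the work surface. World frame = base frame: x ahead of the robot, y to its left, z up, the work surface at z = 0. Lengths are in m, angles in rad, forces in N, time in s.
With the tool pointing down it reaches from about 0.375 to 0.975 m from the base axis. Payload 3.8 kg.
Tool frame: the origin (TCP) lies on the centre line of the jaws, within the pads' length; the fingertips stand 14 mm ahead of it and the grasp point (between the pads) lies 5 mm behind it (bot.finger_overhang is the distance from the TCP to the fingertips, in m); y points along the fingers, x is the direction in which the jaws open and shut, and the axes are right-handed (so a half turn about y gives the same grasp; the last joint's range is limited). The gripper opens to 85 mm and grips with 20 to 120 N. Pads are 22 mm wide; open, the fingers measure 114 mm over their backs; the gripper's body (76 mm by 85 mm) begins 54 mm behind the grasp point. The pads swing forward as they close: fully open they stand 13 mm farther back than shut.
Start: joints at [1.268, 0.264, 1.604, -0, 1.274, -0.037], TCP at [0.177, 0.651, 0.245] pointing down, gripper open.
Joint ranges: [-2.63, 2.63], [-0.94, 2.18], [0.31, 2.57], [-1.31, 4.45], [0, 2.66], [-2.55, 2.55]. Speed limits (rad/s): [2.57, 2.57, 3.14, 3.14, 3.14, 3.14].

## Interface

Orientations are given as a rotation vector (axis times angle).
In Python, from workcell import readout, read_camera, bot, spotter gives the robot as it stands.
- The arm moves only by the tool jog_arm, never from a script. Its argument "increments" is a list of rows, each a list of 7 numbers: the shift along the tool's x, y, z in m, then the turn, a rotation vector about the tool's x, y, z in rad, then the opening, from 0 (shut) to 1 (fully open). A call has 1 to 10 rows; each row shifts and turns the pose as measured when the row begins, along the tool's axes as they then stand; what a row does not reach is not made up. A row lasts 1/8 s, in which the tool goes at most 62.5 mm and 10.7 degrees, less where a joint would pass 70% of its speed; a pose out of reach is approached as far as the arm can. A call with a gripper value outside its range is refused whole. The fingers move at their own pace and stop on an object; "force" is the grip in N (left out, the last holds). Time passes only in rows, so rows that do not move let the fingers close. It gives the time, the measured TCP pose, the force and the opening at its end, in the units of the state.
- readout.read_state(): the state, without advancing time (a new reading comes with each control period).
- read_camera(name): name is "side" or "top" or "wrist"; returns a dict with "img" (480x640x3 uint8, blue, green, red), "range_z" (480x640 float32, m along the optical axis (not along the pixel's ray), 0 where there is no reading), "fx", "fy", "cx", "cy" (pixels), "distortion" ([k1, k2, p1, p2, k3] as OpenCV has them; the pictures are not rectified), "world_from_camera" (4x4, takes a point from camera to world coordinates). Camera axes: x right, y down, z forward; pixel columns grow to the right and rows downward; lengths in m; the calibration is good to about 2 mm. A picture is of the moment at which its call begins.
- bot.finish_job(): hands the job in, once; it reports no verdict.
Trained networks look in a picture, given as the dict that the camera call returned (one of the last four; its "shot" number tells which), for a name from the list of things; names that differ only in an ending like _2 or _b are one class to them, and where a whole thing is asked for, a point or a joint stands for the part that bears it (a point fixed in the world has none). Each returns a list of dicts, best first, with "p" (0 to 1); they miss things now and then, are a little off and sometimes report something else, mostly with a low value. They report only what shows in the picture. A call takes as long as a camera call. They do not tell look-alikes from the thing itself.
- spotter.masks_of(picture, thing): "mask" (480x640 bool, what is visible of it) and "location" ([column, row] in pixels, amid what is visible of it).
- spotter.spot_point(picture, thing): "location" ([column, row] in pixels: a listed point, or the origin of a listed thing).
The state is a dict: "time": time; "q": joint angles; "joint_vel": joint speeds; "joint_torque": joint torques, N m; "tool_pos": TCP position; "tcp_rot": TCP orientation; "wrist_force": force on the tool from outside, world axes, zero at the start; "torque": the same for the moment, N m; "width": opening from 0.0 (shut) to 1.0 (fully open).
Only numpy, scipy, OpenCV 4.12 (cv2) and the standard library are available. Lean on these libraries where they do the work, as an engineer would, in place of code of your own. Each camera call takes 0.05 s, during which the arm holds its last target. There are 200 camera calls.

## Task

Pull every push-in sensor straight out of the coolant flange and put it in the red tray. Then take the paint marker and draw the flange's outline on the gasket sheet: start at the tip of the ear with the brass dowel and go slowly anticlockwise (seen from above) all the way round until you are back there, the felt tip pressed on the sheet and the nose resting lightly against the flange's edge the whole way. Finally put the marker back in its holster, fully home and upright, and leave everything else on the bench as it is.

Things in the scene. Friction and masses are not known exactly. Their poses are not given: they have to be found in the camera images.
- housing: grey cast coolant flange flat on the gasket sheet, held by a magnet, does not move. Origin: centre of its underside (sheet level); z up, y along its length towards the brass dowel. Plate 10 mm thick, upright edge; outline = taut loop round circles of radius 40 at (0, 0) and 15 at (0, 52) and (0, -52) mm, 327 mm round. Three 21 mm square sockets along y, mouths 45 mm up; dowel 20 mm up.
- sheet: grey-green gasket sheet, 200 x 240 x 2 mm, fixed flat on the bench. Origin: centre of its underside; its top is 2 mm above the bench.
- tray: red open parts tray, loose, 200 (x) x 150 (y) x 45 mm high, walls and floor 4 mm. Origin: centre of its underside, z up.
- holster: black holster block, 44 x 44 mm, fixed, on a 60 x 60 x 3 mm foot. Origin: centre of its underside. Its open square mouth (20 x 20 mm, well 51 mm deep) is on its axis, 54 mm above the bench.
- marker: paint marker, 110 mm, 100 g, hangs nose down in the holster by its collar, origin 4 mm above the bench. Origin: end of the unpressed felt tip; z up. Heights in mm: felt tip, 3 thick, to 5; grey nose, 5 thick, to 38; white stub, 16 thick, 34-50; yellow collar, 28 across, 50-54; black 16 x 16 barrel, sides along x and y, 54-100 (grip it, centred at 76); yellow end, 16 across, to 110.
- marker_tip (a point): end of the marker's felt tip, where bending and pressing have put it. The nose is a springy tube that bends sideways from its root 38 mm up (about 0.6 N per mm at its lower end, at most 6 mm); the felt tip is sprung along the axis and presses in up to 4.5 mm (0.3 N to start, 1.6 N fully in). It marks only while pressed on the sheet and moved slowly, 2 to 4 cm/s.
- sensor0: push-in sensor in the socket nearest the dowel; may be absent. 80 mm, 45 g. Origin: on its axis, 60 mm above the flange's underside when seated; z up. From there (mm): green body 18 thick, -11 to 26 (grip at 8); green rim 20 across, to 33; brass shoulder 24 across at -13, stem 13 thick down to -45. A sprung ball holds it: pulls out straight at 5 to 10 N, clear after 32 mm.
- sensor1: push-in sensor in the middle socket; may be absent. 80 mm, 45 g. Origin: on its axis, 60 mm above the flange's underside when seated; z up. From there (mm): green body 18 thick, -11 to 26 (grip at 8); green rim 20 across, to 33; brass shoulder 24 across at -13, stem 13 thick down to -45. A sprung ball holds it: pulls out straight at 5 to 10 N, clear after 32 mm.
- sensor2: push-in sensor in the socket farthest from the dowel; may be absent. 80 mm, 45 g. Origin: on its axis, 60 mm above the flange's underside when seated; z up. From there (mm): green body 18 thick, -11 to 26 (grip at 8); green rim 20 across, to 33; brass shoulder 24 across at -13, stem 13 thick down to -45. A sprung ball holds it: pulls out straight at 5 to 10 N, clear after 32 mm.
- edge0 (a point): point on the flange's outline at sheet level: the tip of the ear with the brass dowel, counting anticlockwise seen from above; at (0, 67, 0) mm in the flange's frame.
- edge1 (a point): point on the flange's outline at sheet level: one eighth of the way round, counting anticlockwise seen from above; at (-25.1, 37.5, 0) mm in the flange's frame.
- edge2 (a point): point on the flange's outline at sheet level: one quarter of the way round, counting anticlockwise seen from above; at (-40, 0, 0) mm in the flange's frame.
- edge3 (a point): point on the flange's outline at sheet level: three eighths of the way round, counting anticlockwise seen from above; at (-25.1, -37.5, 0) mm in the flange's frame.
- edge4 (a point): point on the flange's outline at sheet level: the tip of the other ear, halfway round, counting anticlockwise seen from above; at (0, -67, 0) mm in the flange's frame.
- edge5 (a point): point on the flange's outline at sheet level: five eighths of the way round, counting anticlockwise seen from above; at (25.1, -37.5, 0) mm in the flange's frame.
- edge6 (a point): point on the flange's outline at sheet level: three quarters of the way round, counting anticlockwise seen from above; at (40, 0, 0) mm in the flange's frame.
- edge7 (a point): point on the flange's outline at sheet level: seven eighths of the way round, counting anticlockwise seen from above; at (25.1, 37.5, 0) mm in the flange's frame.
- wrench: a combination spanner lying near the robot; a bystander, leave it alone.
- screwdriver: a screwdriver lying near the robot; a bystander, leave it alone.
- deep_socket: a deep steel socket, 30 mm across, 60 mm tall, standing near the robot; a bystander, leave it alone.
- spray_can: a blue spray can, 58 mm across, 170 mm tall, beyond the sheet; a bystander, leave it alone.
- jar: an amber jar, 60 mm across, 70 mm tall, beyond the sheet; a bystander, leave it alone.
Mind the look-alikes: they are no part of the job. Leave any purple or turquoise look-alike of the sensor1 alone. What is shaped like the sensor2 but turquoise is not meant.

How it is judged:
By the outcome, as a careful person would: the job done as asked, in the order asked, and still so for the second after the job is handed in, with the robot touching nothing.
Of sensor0, sensor1, sensor2 only 1 to 3 are there at a start; the rules pass over those that are not, and their reading is None.
At some moment in a run one of tray may be knocked a few centimetres aside while the robot is not near it.
Once in a run the grip may slacken for a moment while it holds something.
It also fails if it takes over 210 s, if anything falls off the work surface, if the arm or the gripper's body presses on something with over 40 N, if the wrist force passes 120 N, or if a joint passes its speed limit or range.

## Working session

There is one attempt and no reset: what is moved stays moved. The work goes in short steps, Python scripts to look and compute and a tool call to move; the robot and the scene stay as the last step left them, time stands still between calls to the robot, and variables do not carry over. Pictures are saved under pics/ and viewed, about 12 in all and at most 16, crops included, and the job is handed in when it is done.

Besides the shell and the picture viewer there is one more tool, called after ">>>" by a JSON object that holds its "op" and its "data". jog_arm: Moves the arm, as the interface text tells. Its arguments: {"type":"object","properties":{"increments":{"type":"array"},"force":{"type":"number"}},"required":["increments"]}

```bash
ls; mkdir -p pics; cat > h.py <<'E'
import numpy as np, cv2
from scipy.spatial.transform import Rotation as R
from workcell import readout, read_camera, bot, spotter
def unproj(p,uv,z=None,h=None):
    """pixel(s)-> world, at range z or on plane height h"""
    K=np.array([[p['fx'],0,p['cx']],[0,p['fy'],p['cy']],[0,0,1]])
    n=cv2.undistortPoints(np.array(uv,float).reshape(-1,1,2),K,np.array(p['distortion'],float)).reshape(-1,2)
    d=np.c_[n,np.ones(len(n))]; T=np.array(p['world_from_camera'])
    if h is not None:
        dw=d@T[:3,:3].T; s=(h-T[2,3])/dw[:,2]; return T[:3,3]+dw*s[:,None]
    return (d*np.reshape(z,(-1,1)))@T[:3,:3].T+T[:3,3]
def proj(p,X):
    T=np.linalg.inv(np.array(p['world_from_camera'])); K=np.array([[p['fx'],0,p['cx']],[0,p['fy'],p['cy']],[0,0,1]])
    return cv2.projectPoints(np.array(X,float).reshape(-1,1,3),cv2.Rodrigues(T[:3,:3])[0],T[:3,3],K,np.array(p['distortion'],float))[0].reshape(-1,2)
def cloud(p,m):
    v,u=np.nonzero(m&(p['range_z']>0)); return unproj(p,np.c_[u,v],p['range_z'][v,u])
def st():
    s=readout.read_state(); 
    print('t',round(s['time'],2),'pos',np.round(s['tool_pos'],4),'rot',np.round(s['tcp_rot'],4),'F',np.round(s['wrist_force'],2),'w',round(s['width'],3)); return s
E
python3 - <<'E'
from h import *
s=st(); print(R.from_rotvec(s['tcp_rot']).as_matrix().round(3))
for c in ['top','side']:
    p=read_camera(c); cv2.imwrite(f'pics/{c}0.png',p['img'])
    print(c,np.round(p['world_from_camera'],3).tolist(),p['fx'],p['distortion'])
    for t in ['housing','sheet','tray','holster','marker','sensor0','sensor1','sensor2','edge0','edge4']:
        for f in ([spotter.spot_point] if t[:4]=='edge' else [spotter.masks_of,spotter.spot_point]):
            for r in f(p,t)[:4]:
                if r['p']<.2: continue
                o=''
                if 'mask' in r:
                    C=cloud(p,r['mask']); o=(r['mask'].sum(),np.round(np.median(C,0),3),np.round(C.min(0),3),np.round(C.max(0),3)) if len(C) else ''
                print(t,f.__name__[:4],round(r['p'],2),np.round(r['location'],1),*o)
E
```

```text
pics
t 0.0 pos [0.1771 0.6506 0.244 ] rot [-1.3246 -1.0098  1.0129] F [ 0.32  0.42 -0.36] w 0.998
[[ 0.263 -0.001 -0.965]
 [ 0.965 -0.002  0.263]
 [-0.002 -1.     0.   ]]
top [[0.022, -0.993, 0.118, 0.394], [-1.0, -0.021, 0.008, 0.002], [-0.005, -0.118, -0.993, 1.172], [0.0, 0.0, 0.0, 1.0]] 490.1557624027131 [-0.08324824  0.          0.          0.          0.        ]
housing call 0.65 [314.3 212.7] 98 [0.561 0.036 0.093] [0.554 0.026 0.045] [0.572 0.047 0.099]
housing call 0.61 [329.4 211. ] 806 [0.566 0.002 0.012] [ 0.538 -0.057  0.003] [0.611 0.064 0.05 ]
housing call 0.8 [327.9 206.3]
housing call 0.32 [340.8 199.4]
sheet call 0.8 [319.  224.5] 7116 [0.561 0.016 0.001] [ 0.461 -0.115 -0.008] [0.675 0.137 0.096]
sheet call 0.42 [325.7 212. ] 992 [0.567 0.006 0.012] [ 0.535 -0.057 -0.002] [0.618 0.067 0.098]
sheet call 0.75 [323.6 211.9]
tray call 0.65 [190.8 221.2] 5894 [0.54  0.334 0.004] [ 0.427  0.238 -0.007] [0.652 0.428 0.05 ]
tray call 0.96 [192.2 221.3]
holster call 0.63 [475.8 248.4] 551 [ 0.486 -0.338  0.03 ] [ 0.459 -0.393 -0.006] [ 0.523 -0.318  0.058]
holster call 0.5
[... 4481 characters left out ...]
 0.005 -0.001] [0.428 0.074 0.082]
sensor2 call 0.71 [328.9 226.4] 190 [0.563 0.028 0.075] [0.555 0.023 0.049] [0.574 0.041 0.098]
sensor2 call 0.66 [340.  230.3] 223 [ 0.572 -0.004  0.075] [ 0.564 -0.011  0.048] [0.584 0.01  0.098]
sensor2 call 0.65 [349.5 241.4] 207 [ 0.583 -0.037  0.076] [ 0.573 -0.042  0.049] [ 0.592 -0.021  0.098]
sensor2 call 0.67 [409.5 223.3]
sensor2 call 0.67 [396.8 302.2]
sensor2 call 0.6 [326.6 228.6]
sensor2 call 0.59 [348.5 244.4]
edge0 call 0.95 [314.6 252.9]
edge0 call 0.9 [339.7 274.1]
edge0 call 0.8 [320.4 245. ]
edge0 call 0.66 [355.1 276.3]
edge4 call 0.95 [314.6 252.9]
edge4 call 0.9 [339.7 274.1]
edge4 call 0.8 [320.4 245. ]
edge4 call 0.66 [355.1 276.3]
```

View images.

```bash
python3 - <<'E'
from h import *
a=cv2.imread('pics/top0.png'); b=cv2.imread('pics/side0.png')
cv2.imwrite('pics/c1.png',np.hstack([cv2.resize(a[170:250,290:370],(560,560),interpolation=cv2.INTER_CUBIC)]))
cv2.imwrite('pics/c2.png',cv2.resize(b[190:330,230:430],(800,560),interpolation=cv2.INTER_CUBIC))
E
```

```text
(no output)
```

View pics/side0.png

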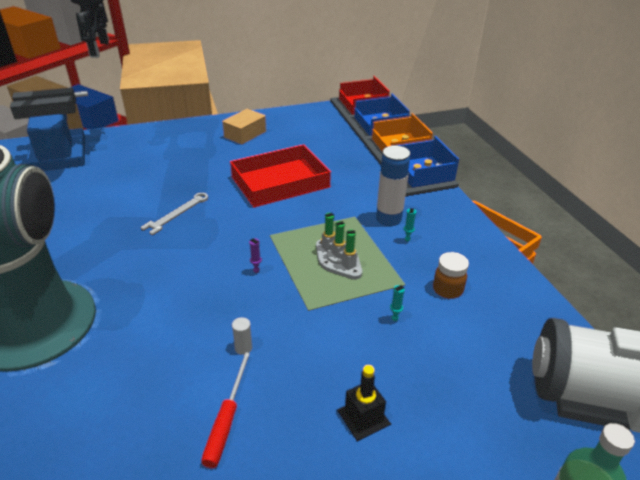

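View pics/top0.png

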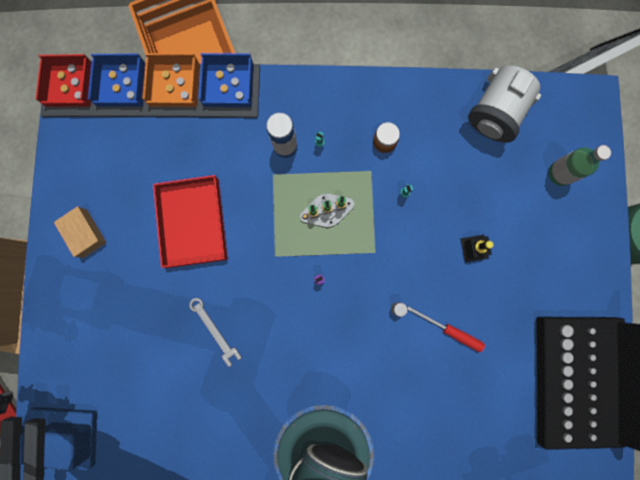

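View pics/c2.png

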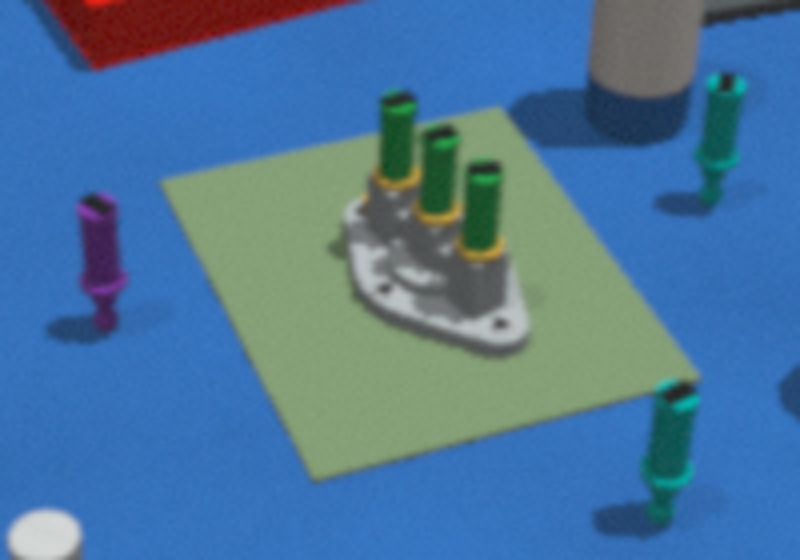

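Side view: three green sensors in the flange at about (329,226), (340,230), (350,241). The purple one at (254,258) and the turquoise ones at (410,223) and (397,302) stand on the bench, so they are look-alikes. The tray is at (280,178) and the holster with the marker at (364,400). I still need to know which ear carries the dowel.

View pics/c1.png

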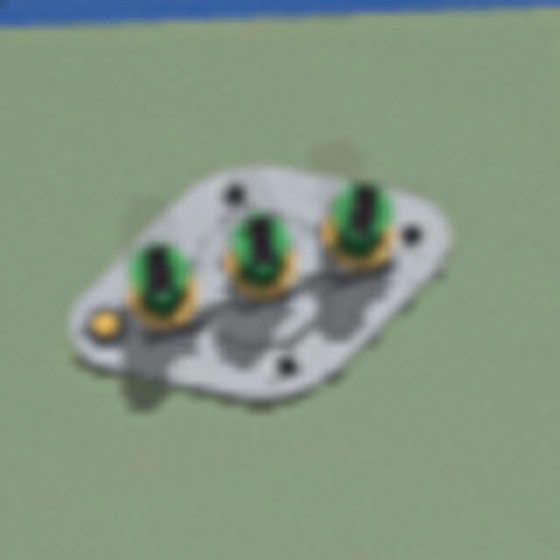

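```bash
python3 - <<'E'
from h import *
for c in ['top','side']:
    p=read_camera(c)
    C=cloud(p,np.ones((480,640),bool))
    hsv=cv2.cvtColor(p['img'],cv2.COLOR_BGR2HSV); v,u=np.nonzero(p['range_z']>0)
    # sensor tops
    s=C[(C[:,2]>.085)&(C[:,2]<.105)&(abs(C[:,0]-.57)<.06)&(abs(C[:,1])<.08)]
    if len(s)>=3:
        from scipy.cluster.vq import kmeans2
        k,l=kmeans2(s,np.array([[.56,.036,.095],[.571,.004,.095],[.583,-.028,.095]]),minit='matrix')
        for i in range(3): q=s[l==i]; print(c,'sensor',k[i].round(4),q.min(0).round(4),q.max(0).round(4))
    # plate
    s=C[(C[:,2]>.008)&(C[:,2]<.016)&(abs(C[:,0]-.57)<.07)&(abs(C[:,1])<.09)]
    r=cv2.minAreaRect((s[:,:2]*1000).astype(np.float32)); print('plate',r)
    h=hsv[v,u]
    ye=(h[:,0]>20)&(h[:,0]<35)&(h[:,1]>150)&(h[:,2]>80)
    q=C[ye&(abs(C[:,0]-.487)<.05)&(abs(C[:,1]+.35)<.05)]; 
    for lo,hi in [(.04,.075),(.1,.13)]:
        w=q[(q[:,2]>lo)&(q[:,2]<hi)]; print('yellow',len(w),w.mean(0).round(4),w.min(0).round(4),w.max(0).round(4))
    r=(h[:,1]>150)&((h[:,0]<6)|(h[:,0]>174)); q=C[r&(C[:,2]>.038)&(C[:,2]<.055)&(C[:,1]>.2)&(C[:,0]<.7)&(C[:,0]>.38)]
    print('tray rim',cv2.minAreaRect((q[:,:2]*1000).astype(np.float32)))
    b=C[(C[:,2]>.035)&(C[:,2]<.06)&(abs(C[:,0]-.487)<.05)&(abs(C[:,1]+.35)<.05)]; print('holster',cv2.minAreaRect((b[:,:2]*1000).astype(np.float32)))
    bar=C[(C[:,2]>.065)&(C[:,2]<.1)&(abs(C[:,0]-.487)<.05)&(abs(C[:,1]+.35)<.05)]; print('barrel',bar.min(0),bar.max(0))
E
```

```text
top sensor [0.5638 0.0361 0.0948] [0.5547 0.027  0.089 ] [0.5726 0.045  0.0992]
top sensor [0.5744 0.0041 0.0948] [ 0.5659 -0.0039  0.0903] [0.5842 0.0118 0.0993]
top sensor [ 0.5849 -0.0283  0.0949] [ 0.5758 -0.0372  0.086 ] [ 0.5947 -0.0192  0.0989]
plate ((577.865478515625, -1.175201416015625), (126.9241943359375, 143.06410217285156), 12.046425819396973)
yellow 59 [ 0.4892 -0.349   0.0569] [ 0.4774 -0.3636  0.0495] [ 0.5034 -0.3399  0.0661]
yellow 33 [ 0.4903 -0.3515  0.1117] [ 0.4829 -0.3571  0.101 ] [ 0.4965 -0.3468  0.117 ]
tray rim ((537.4926147460938, 327.24493408203125), (200.89114379882812, 151.23472595214844), 9.110530853271484)
holster ((490.37579345703125, -353.0603332519531), (44.401893615722656, 45.65817642211914), 10.345724105834961)
barrel [ 0.4823288  -0.36030999  0.06540685] [ 0.49828087 -0.34456136  0.09911649]
side sensor [0.5632 0.0313 0.0935] [0.5545 0.0247 0.0852] [0.5738 0.0431 0.0992]
side sensor [ 0.5735 -0.001   0.0935] [ 0.5651 -0.009   0.0851] [0.5836 0.0119 0.0998]
side sensor [ 0.5836 -0.0335  0.0931] [ 0.5759 -0.0414  0.0852] [ 0.5933 -0.021   0.0988]
plate ((567.5126342773438, -3.2590713500976562), (67.06170654296875, 126.74919891357422), 39.52671813964844)
yellow 174 [ 0.4875 -0.3591  0.0579] [ 0.4762 -0.37    0.051 ] [ 0.5061 -0.3392  0.0739]
yellow 107 [ 0.4882 -0.3569  0.1118] [ 0.4823 -0.3629  0.1026] [ 0.4952 -0.3482  0.1162]
tray rim ((537.7025756835938, 326.2091979980469), (200.15438842773438, 156.1857147216797), 9.286842346191406)
holster ((489.4424133300781, -355.04461669921875), (44.76420593261719, 46.23469161987305), 10.270042419433594)
barrel [ 0.48133818 -0.36351477  0.06500447] [ 0.49755746 -0.34651577  0.09999599]
```

Top crop: the brass dowel is at the left ear, crop (105,323), which is the world +y end. There are three green sensors, so all sockets are filled. Flange centre is about (0.574, 0.002) with yaw about 18°.

```bash
cat >> h.py <<'E'
def down(yaw):
    """tool rotation, pointing down, tool x at world yaw (deg)"""
    c,s=np.cos(np.radians(yaw)),np.sin(np.radians(yaw)); return np.array([[c,0,-s],[s,0,c],[0,-1,0]])
def plan(pos,yaw,n,w):
    s=readout.read_state(); M0=R.from_rotvec(s['tcp_rot']); M1=R.from_matrix(down(yaw))
    rv=(M0.inv()*M1).as_rotvec()/n; d=(np.array(pos)-s['tool_pos'])/n
    st()
    for i in range(n):
        Mi=M0*R.from_rotvec(rv*i); t=Mi.inv().apply(d)
        print([round(float(x),4) for x in t]+[round(float(x),3) for x in rv]+[w])
E
python3 - <<'E'
from h import *
print(down(74.8).round(2)); plan([.574,.002,.2],18.1,14,1)
E
```

```text
[[ 0.26  0.   -0.97]
 [ 0.97  0.    0.26]
 [ 0.   -1.    0.  ]]
t 2.0 pos [0.1773 0.6513 0.2453] rot [-1.3233 -1.0112  1.0112] F [ 0.15  0.38 -0.2 ] w 0.996
[-0.0373, 0.0032, -0.0395, 0.0, 0.071, 0.0, 1]
[-0.0344, 0.0032, -0.0421, 0.0, 0.071, 0.0, 1]
[-0.0314, 0.0032, -0.0444, 0.0, 0.071, 0.0, 1]
[-0.0282, 0.0032, -0.0465, 0.0, 0.071, 0.0, 1]
[-0.0248, 0.0032, -0.0484, 0.0, 0.071, 0.0, 1]
[-0.0213, 0.0032, -0.05, 0.0, 0.071, 0.0, 1]
[-0.0177, 0.0032, -0.0514, 0.0, 0.071, 0.0, 1]
[-0.0141, 0.0032, -0.0525, 0.0, 0.071, 0.0, 1]
[-0.0103, 0.0032, -0.0534, 0.0, 0.071, 0.0, 1]
[-0.0065, 0.0032, -0.054, 0.0, 0.071, 0.0, 1]
[-0.0027, 0.0032, -0.0543, 0.0, 0.071, 0.0, 1]
[0.0011, 0.0032, -0.0543, 0.0, 0.071, 0.0, 1]
[0.005, 0.0032, -0.0541, 0.0, 0.071, 0.0, 1]
[0.0088, 0.0032, -0.0536, 0.0, 0.071, 0.0, 1]
```

>>> {"op": "jog_arm", "data": {"increments": [[-0.037,0.003,-0.04,0,0.071,0,1],[-0.034,0.003,-0.042,0,0.071,0,1],[-0.031,0.003,-0.044,0,0.071,0,1],[-0.028,0.003,-0.046,0,0.071,0,1],[-0.025,0.003,-0.048,0,0.071,0,1],[-0.021,0.003,-0.05,0,0.071,0,1],[-0.018,0.003,-0.051,0,0.071,0,1],[-0.014,0.003,-0.052,0,0.071,0,1],[-0.01,0.003,-0.053,0,0.071,0,1],[-0.007,0.003,-0.054,0,0.071,0,1]], "force": 40}}

```text
time: 3.25
tool_pos: [0.4622, 0.1779, 0.2161]
tcp_rot: [-1.519, -0.461, 0.447]
wrist_force: [0.4, 0.7, 0.3]
width: 1.0
```

```bash
python3 - <<'E'
from h import *
plan([.52,.006,.2],18.1,5,1)
E
```

```text
t 3.25 pos [0.4622 0.1779 0.2161] rot [-1.5189 -0.4609  0.4471] F [0.35 0.66 0.28] w 1.0
[-0.0092, 0.0031, -0.0351, -0.0, 0.053, 0.002, 1]
[-0.0073, 0.0031, -0.0355, -0.0, 0.053, 0.002, 1]
[-0.0054, 0.0032, -0.0359, -0.0, 0.053, 0.002, 1]
[-0.0035, 0.0032, -0.0361, -0.0, 0.053, 0.002, 1]
[-0.0016, 0.0032, -0.0362, -0.0, 0.053, 0.002, 1]
```

>>> {"op": "jog_arm", "data": {"increments": [[-0.009,0.003,-0.036,0,0.053,0.002,1],[-0.007,0.003,-0.036,0,0.053,0.002,1],[-0.005,0.003,-0.036,0,0.053,0.002,1],[-0.004,0.003,-0.036,0,0.053,0.002,1],[-0.002,0.003,-0.036,0,0.053,0.002,1],[0,0,0,0,0,0,1]]}}

```text
time: 4.0
tool_pos: [0.5233, -0.0047, 0.2017]
tcp_rot: [-1.557, -0.237, 0.233]
wrist_force: [0.1, -0.8, -0.1]
width: 1.001
```

```bash
python3 - <<'E'
from h import *
s=st()
p=read_camera('wrist'); cv2.imwrite('pics/w1.png',p['img']); print(np.round(p['world_from_camera'],3).tolist(),p['fx'])
C=cloud(p,np.ones((480,640),bool))
hsv=cv2.cvtColor(p['img'],cv2.COLOR_BGR2HSV); v,u=np.nonzero(p['range_z']>0); h=hsv[v,u]
g=(h[:,0]>45)&(h[:,0]<80)&(h[:,1]>120)
q=C[(C[:,2]>.085)&(C[:,2]<.105)&(abs(C[:,0]-.57)<.06)&(abs(C[:,1])<.08)]
if len(q)>30:
    from scipy.cluster.vq import kmeans2
    k,l=kmeans2(q,np.array([[.56,.036,.095],[.571,.004,.095],[.583,-.028,.095]]),minit='matrix')
    for i in range(3): z=q[l==i]; print('sensor',k[i].round(4),z.min(0).round(4),z.max(0).round(4),len(z))
for t in ['edge0','sensor0']:
  for r in spotter.spot_point(p,t)[:6]: print(t,round(r['p'],2),np.round(r['location'],1),unproj(p,r['location'],h=.062 if t[0]=='s' else .002).round(4))
E
```

```text
t 4.0 pos [ 0.5233 -0.0047  0.2017] rot [-1.5568 -0.2368  0.2328] F [ 0.07 -0.77 -0.06] w 1.001
[[0.956, 0.28, 0.092, 0.501], [0.294, -0.911, -0.29, 0.069], [0.002, 0.304, -0.953, 0.33], [0.0, 0.0, 0.0, 1.0]] 415.67522952013854
sensor [0.564  0.0353 0.0947] [0.5556 0.0253 0.0851] [0.5744 0.0443 0.0979] 884
sensor [0.5743 0.0033 0.0944] [ 0.5659 -0.0072  0.085 ] [0.5847 0.0121 0.0983] 829
sensor [ 0.5846 -0.0287  0.0941] [ 0.5765 -0.0399  0.085 ] [ 0.5951 -0.0205  0.098 ] 787
edge0 0.95 [380.5 125.3] [[0.5535 0.0652 0.002 ]]
edge0 0.84 [380.  282.8] [[ 0.5978 -0.0596  0.002 ]]
edge0 0.77 [413.8 163.4] [[0.5886 0.0454 0.002 ]]
edge0 0.74 [351.  167.2] [[0.542  0.0277 0.002 ]]
edge0 0.74 [328.2 209. ] [[ 0.5351 -0.0101  0.002 ]]
edge0 0.72 [352.4 256.6] [[ 0.5672 -0.0436  0.002 ]]
sensor0 0.94 [596.8 254.8] [[0.7216 0.0289 0.062 ]]
sensor0 0.91 [393.7 182.7] [[0.5644 0.0339 0.062 ]]
sensor0 0.84 [391.8 275.9] [[ 0.5862 -0.0287  0.062 ]]
sensor0 0.7 [394.4 232.6] [[0.5768 0.0018 0.062 ]]
sensor0 0.7 [165.2 131.9] [[0.4147 0.0222 0.062 ]]
sensor0 0.69 [362.3 434.2] [[ 0.6127 -0.168   0.062 ]]
```

View pics/w1.png

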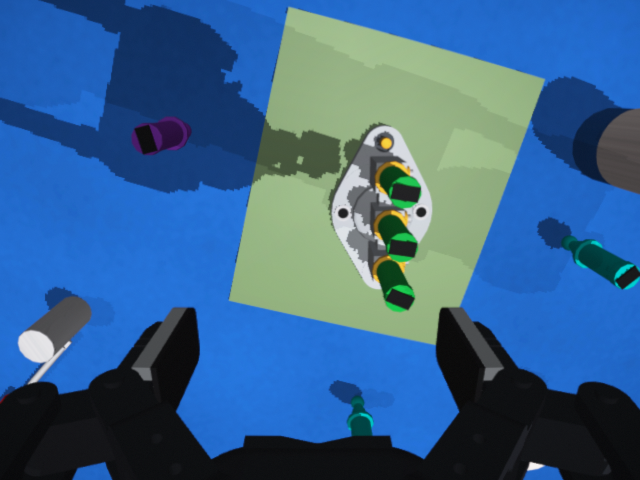

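Wrist view: dowel at (385,143), sensors at about (404,190), (402,247), (399,297), with the +y ear at the dowel as expected. Next I go for sensor0.

```bash
python3 - <<'E'
from h import *
plan([.5648,.0348,.13],17.8,3,.6)
E
```

```text
t 4.15 pos [ 0.5226 -0.0023  0.2019] rot [-1.5555 -0.2394  0.2355] F [-0.02  0.5  -0.44] w 1.002
[0.0171, 0.024, 0.0076, -0.001, -0.003, 0.001, 0.6]
[0.0171, 0.024, 0.0075, -0.001, -0.003, 0.001, 0.6]
[0.0171, 0.024, 0.0075, -0.001, -0.003, 0.001, 0.6]
```

>>> {"op": "jog_arm", "data": {"increments": [[0.017,0.024,0.0075,-0.001,-0.003,0.001,0.6],[0.017,0.024,0.0075,-0.001,-0.003,0.001,0.6],[0.017,0.024,0.0075,-0.001,-0.003,0.001,0.6],[0,0,0,0,0,0,0.6],[0,0,0,0,0,0,0.6]]}}

```text
time: 4.78
tool_pos: [0.5652, 0.041, 0.1311]
tcp_rot: [-1.557, -0.254, 0.248]
wrist_force: [-0.3, -0.5, 0.3]
width: 0.598
```

```bash
python3 - <<'E'
from h import *
plan([.5648,.0348,.0665],17.8,3,.6)
for i in range(3): read_camera('side');s=readout.read_state(); print(s['tool_pos'],s['wrist_force'],s['q'][:3],s['tcp_rot'])
E
```

```text
t 4.78 pos [0.5652 0.041  0.1311] rot [-1.5572 -0.2542  0.2485] F [-0.27 -0.51  0.34] w 0.598
[-0.0008, 0.0215, -0.0019, 0.001, 0.003, 0.001, 0.6]
[-0.0008, 0.0215, -0.0019, 0.001, 0.003, 0.001, 0.6]
[-0.0008, 0.0215, -0.0019, 0.001, 0.003, 0.001, 0.6]
[0.56504002 0.04089038 0.13106593] [-0.41679319  0.48419294  0.16710628] [0.02854517 0.15706447 1.95461769] [-1.55712664 -0.25384576  0.24815926]
[0.56520121 0.04055805 0.13128175] [-0.41634021 -1.16458093  0.19527898] [0.0280151  0.15672429 1.95457043] [-1.55735856 -0.25392074  0.24733341]
[0.56541823 0.04031686 0.13144938] [-0.49457783 -0.38865023  0.56953596] [0.02760413 0.15659297 1.95437926] [-1.55751293 -0.25395041  0.24656596]
```

>>> {"op": "jog_arm", "data": {"increments": [[-0.001,0.016,-0.0055,0.001,0.004,0.001,0.6],[0,0.016,0,0.001,0.004,0.001,0.6],[0,0.016,0,0,0,0,0.6],[0,0.012,0,0,0,0,0.6],[0,0,0,0,0,0,0.6],[0,0,0,0,0,0,0.6]]}}

```text
time: 5.68
tool_pos: [0.5657, 0.0332, 0.0672]
tcp_rot: [-1.557, -0.243, 0.241]
wrist_force: [-0.7, 0.2, 0.2]
width: 0.604
```

```bash
python3 - <<'E'
from h import *
plan([.5648,.0348,.0665],17.8,1,.6)
E
```

```text
t 5.67 pos [0.5657 0.0332 0.0672] rot [-1.5566 -0.2434  0.2408] F [-0.65  0.23  0.23] w 0.604
[-0.0004, 0.0007, 0.0018, -0.0, -0.002, 0.002, 0.6]
```

>>> {"op": "jog_arm", "data": {"increments": [[-0.0005,0,0.0015,0,0,0,0],[0,0,0,0,0,0,0],[0,0,0,0,0,0,0],[0,0,0,0,0,0,0],[0,0,0,0,0,0,0]], "force": 40}}

```text
time: 6.3
tool_pos: [0.565, 0.0347, 0.0684]
tcp_rot: [-1.557, -0.245, 0.24]
wrist_force: [0.2, -0.7, -1.5]
width: 0.204
```

```bash
python3 - <<'E'
from h import *
st()
E
```

```text
t 6.3 pos [0.565  0.0347 0.0684] rot [-1.557  -0.2447  0.2403] F [ 0.25 -0.69 -1.45] w 0.204
```

>>> {"op": "jog_arm", "data": {"increments": [[0,-0.006,0,0,0,0,0],[0,-0.006,0,0,0,0,0],[0,-0.006,0,0,0,0,0],[0,-0.008,0,0,0,0,0],[0,-0.008,0,0,0,0,0],[0,-0.008,0,0,0,0,0],[0,-0.01,0,0,0,0,0],[0,-0.01,0,0,0,0,0],[0,-0.02,0,0,0,0,0],[0,-0.02,0,0,0,0,0]]}}

```text
time: 7.55
tool_pos: [0.5646, 0.0347, 0.1763]
tcp_rot: [-1.557, -0.245, 0.24]
wrist_force: [0.6, 0.5, 0.2]
width: 0.2
```

```bash
python3 - <<'E'
from h import *
st()
p=read_camera('wrist'); cv2.imwrite('pics/w2.png',p['img'])
p=read_camera('top')
C=cloud(p,np.ones((480,640),bool)); hsv=cv2.cvtColor(p['img'],cv2.COLOR_BGR2HSV); v,u=np.nonzero(p['range_z']>0); h=hsv[v,u]
r=(h[:,1]>150)&((h[:,0]<6)|(h[:,0]>174)); q=C[r&(C[:,2]>.038)&(C[:,2]<.055)&(C[:,1]>.2)&(C[:,0]<.7)&(C[:,0]>.38)]
print('tray rim',cv2.minAreaRect((q[:,:2]*1000).astype(np.float32)))
plan([.54,.3,.16],17.8,8,0)
E
```

```text
t 7.55 pos [0.5646 0.0347 0.1763] rot [-1.5568 -0.2448  0.24  ] F [0.57 0.52 0.24] w 0.2
tray rim ((537.219482421875, 326.5740661621094), (199.4798583984375, 151.5657958984375), 9.245299339294434)
t 7.65 pos [0.5667 0.0348 0.1785] rot [-1.5575 -0.2491  0.2357] F [ 0.88 -0.35  0.49] w 0.204
[0.0069, 0.0023, 0.0326, 0.0, -0.0, 0.001, 0]
[0.0069, 0.0023, 0.0326, 0.0, -0.0, 0.001, 0]
[0.0069, 0.0023, 0.0326, 0.0, -0.0, 0.001, 0]
[0.0069, 0.0023, 0.0326, 0.0, -0.0, 0.001, 0]
[0.0069, 0.0023, 0.0326, 0.0, -0.0, 0.001, 0]
[0.0069, 0.0023, 0.0326, 0.0, -0.0, 0.001, 0]
[0.0069, 0.0023, 0.0326, 0.0, -0.0, 0.001, 0]
[0.0069, 0.0023, 0.0326, 0.0, -0.0, 0.001, 0]
```

>>> {"op": "jog_arm", "data": {"increments": [[0.008,0.002,0.03,0,0,0,0],[0.014,0.002,0.038,0,0,0,0],[0.014,0.002,0.038,0,0,0,0],[0.014,0.002,0.038,0,0,0,0],[0.014,0.002,0.038,0,0,0,0],[0.014,0.002,0.038,0,0,0,0],[0.014,0.002,0.038,0,0,0,0],[0.01,0.002,0.02,0,0,0,0],[0,0,0,0,0,0,0]]}}

```text
time: 8.78
tool_pos: [0.5779, 0.3372, 0.1557]
tcp_rot: [-1.561, -0.242, 0.239]
wrist_force: [-0.6, -0.4, 0.1]
width: 0.205
```

```bash
python3 - <<'E'
from h import *
plan([.58,.334,.07],17.8,3,0)
E
```

```text
t 8.78 pos [0.5779 0.3372 0.1557] rot [-1.561  -0.2424  0.2388] F [-0.55 -0.38  0.14] w 0.205
[0.0003, 0.0286, -0.0011, 0.001, -0.001, 0.001, 0]
[0.0003, 0.0286, -0.0012, 0.001, -0.001, 0.001, 0]
[0.0003, 0.0286, -0.0012, 0.001, -0.001, 0.001, 0]
```

View pics/w2.png

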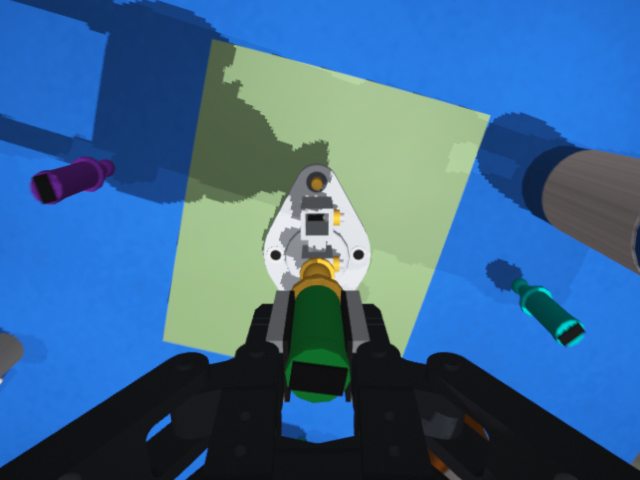

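The sensor is upright in the jaws at (320,330), and the socket nearest the dowel at (317,222) is empty. I lower it, release it and return for sensor1. That is 6 pictures viewed.

>>> {"op": "jog_arm", "data": {"increments": [[0,0.025,-0.001,0,0,0,0],[0,0.025,-0.001,0,0,0,0],[0,0.025,-0.001,0,0,0,0],[0,0.013,0,0,0,0,0],[0,0.006,0,0,0,0,0],[0,0,0,0,0,0,0.6],[0,0,0,0,0,0,0.6],[0,0,0,0,0,0,0.6],[0,-0.03,0,0,0,0,0.6],[0,-0.05,0,0,0,0,0.6]]}}

```text
time: 10.02
tool_pos: [0.5786, 0.327, 0.1392]
tcp_rot: [-1.566, -0.236, 0.24]
wrist_force: [0.5, 0.1, 0.8]
width: 0.597
```

```bash
python3 - <<'E'
from h import *
plan([.575,.0025,.15],17.8,9,0.6)
E
```

```text
t 10.03 pos [0.5786 0.327  0.1392] rot [-1.5663 -0.2358  0.2404] F [0.5  0.13 0.76] w 0.597
[-0.0111, -0.0009, -0.0343, 0.001, -0.001, -0.0, 0.6]
[-0.0112, -0.0009, -0.0343, 0.001, -0.001, -0.0, 0.6]
[-0.0112, -0.0009, -0.0343, 0.001, -0.001, -0.0, 0.6]
[-0.0112, -0.001, -0.0343, 0.001, -0.001, -0.0, 0.6]
[-0.0113, -0.001, -0.0343, 0.001, -0.001, -0.0, 0.6]
[-0.0113, -0.0011, -0.0342, 0.001, -0.001, -0.0, 0.6]
[-0.0113, -0.0011, -0.0342, 0.001, -0.001, -0.0, 0.6]
[-0.0114, -0.0011, -0.0342, 0.001, -0.001, -0.0, 0.6]
[-0.0114, -0.0012, -0.0342, 0.001, -0.001, -0.0, 0.6]
```

>>> {"op": "jog_arm", "data": {"increments": [[-0.006,-0.006,-0.02,0,0,0,0.6],[-0.013,-0.006,-0.04,0,0,0,0.6],[-0.013,-0.003,-0.04,0.001,-0.001,0,0.6],[-0.013,0,-0.04,0.001,-0.001,0,0.6],[-0.013,0,-0.04,0.001,-0.001,0,0.6],[-0.013,0,-0.04,0.001,-0.001,0,0.6],[-0.013,0,-0.04,0.001,-0.001,0,0.6],[-0.011,0,-0.03,0.001,-0.001,0,0.6],[-0.006,0,-0.012,0,0,0,0.6],[0,0,0,0,0,0,0.6]]}}

```text
time: 11.28
tool_pos: [0.5741, -0.0014, 0.1612]
tcp_rot: [-1.557, -0.25, 0.238]
wrist_force: [0.2, 0.8, -0.8]
width: 0.594
```

```bash
python3 - <<'E'
from h import *
plan([.575,.0025,.0665],17.8,4,0.6)
E
```

```text
t 11.28 pos [ 0.5741 -0.0014  0.1612] rot [-1.5567 -0.2504  0.2377] F [ 0.18  0.81 -0.78] w 0.594
[0.0003, 0.0237, 0.0009, 0.0, 0.0, 0.002, 0.6]
[0.0004, 0.0237, 0.0009, 0.0, 0.0, 0.002, 0.6]
[0.0004, 0.0237, 0.0009, 0.0, 0.0, 0.002, 0.6]
[0.0005, 0.0237, 0.0009, 0.0, 0.0, 0.002, 0.6]
```

>>> {"op": "jog_arm", "data": {"increments": [[0,0.01,0.002,0,0,0.002,0.6],[0.0005,0.018,0.001,0,0,0.002,0.6],[0,0.018,0.0005,0,0,0.002,0.6],[0,0.018,0,0,0,0,0.6],[0,0.018,0,0,0,0,0.6],[0,0.01,0,0,0,0,0.6],[0,0,0,0,0,0,0.6],[0,0,0,0,0,0,0.6]]}}

```text
time: 12.28
tool_pos: [0.5722, 0.0063, 0.0601]
tcp_rot: [-1.555, -0.246, 0.249]
wrist_force: [0.2, 0.2, 0.1]
width: 0.603
```

```bash
python3 - <<'E'
from h import *
plan([.575,.0025,.0675],17.8,1,0)
E
```

```text
t 12.28 pos [0.5722 0.0063 0.0601] rot [-1.5554 -0.2455  0.2493] F [0.19 0.19 0.14] w 0.603
[0.0014, -0.0074, -0.0045, -0.002, 0.005, -0.002, 0]
```

>>> {"op": "jog_arm", "data": {"increments": [[0.0015,-0.0055,-0.0035,-0.002,0.005,-0.002,0.6],[0,0,0,0,0,0,0.6],[0,0,0,0,0,0,0.6]]}}

```text
time: 12.65
tool_pos: [0.5768, 0.003, 0.0683]
tcp_rot: [-1.559, -0.246, 0.24]
wrist_force: [-1.0, -0.3, 0.0]
width: 0.598
```

```bash
python3 - <<'E'
from h import *
plan([.575,.0025,.0675],17.8,1,0)
E
```

```text
t 12.65 pos [0.5768 0.003  0.0683] rot [-1.5586 -0.2464  0.2396] F [-0.98 -0.3   0.04] w 0.598
[-0.0018, 0.0008, 0.0001, 0.002, -0.001, 0.004, 0]
```

>>> {"op": "jog_arm", "data": {"increments": [[-0.0015,0.0005,0,0.002,0,0.003,0.6],[0,0,0,0,0,0,0],[0,0,0,0,0,0,0],[0,0,0,0,0,0,0],[0,0,0,0,0,0,0],[0,0,0,0,0,0,0]]}}

```text
time: 13.4
tool_pos: [0.5754, 0.0024, 0.0683]
tcp_rot: [-1.557, -0.244, 0.242]
wrist_force: [0.6, 0.1, 0.3]
width: 0.196
```

>>> {"op": "jog_arm", "data": {"increments": [[0,-0.006,0,0,0,0,0],[0,-0.006,0,0,0,0,0],[0,-0.006,0,0,0,0,0],[0,-0.008,0,0,0,0,0],[0,-0.008,0,0,0,0,0],[0,-0.008,0,0,0,0,0],[0,-0.01,0,0,0,0,0],[0,-0.01,0,0,0,0,0],[0,-0.02,0,0,0,0,0],[0,-0.02,0,0,0,0,0]]}}

```text
time: 14.65
tool_pos: [0.5739, 0.0025, 0.175]
tcp_rot: [-1.557, -0.242, 0.244]
wrist_force: [-0.0, -0.1, 0.1]
width: 0.203
```

```bash
cat >> h.py <<'E'
def tray(p):
    C=cloud(p,np.ones((480,640),bool)); hsv=cv2.cvtColor(p['img'],cv2.COLOR_BGR2HSV); v,u=np.nonzero(p['range_z']>0); h=hsv[v,u]
    r=(h[:,1]>150)&((h[:,0]<6)|(h[:,0]>174)); q=C[r&(C[:,2]>.038)&(C[:,2]<.055)&(C[:,1]>.18)&(C[:,0]<.72)&(C[:,0]>.36)]
    print('tray rim',cv2.minAreaRect((q[:,:2]*1000).astype(np.float32)))
    g=(h[:,1]>120)&(h[:,0]>45)&(h[:,0]<80); q=C[g&(C[:,1]>.22)&(C[:,1]<.45)&(C[:,0]<.7)]; print('green in tray',len(q),q.mean(0) if len(q) else '')
E
python3 - <<'E'
from h import *
tray(read_camera('top')); plan([.545,.329,.15],17.8,9,0)
E
```

```text
tray rim ((537.2471923828125, 326.68572998046875), (200.0994415283203, 151.1760711669922), 9.437644958496094)
green in tray 101 [0.51390093 0.31320084 0.02147895]
t 14.7 pos [0.5757 0.0024 0.1783] rot [-1.5574 -0.2455  0.2405] F [0.75 0.53 1.15] w 0.203
[0.0078, 0.0031, 0.0356, 0.0, -0.0, 0.0, 0]
[0.0078, 0.0031, 0.0356, 0.0, -0.0, 0.0, 0]
[0.0078, 0.0031, 0.0356, 0.0, -0.0, 0.0, 0]
[0.0078, 0.0031, 0.0356, 0.0, -0.0, 0.0, 0]
[0.0078, 0.0031, 0.0356, 0.0, -0.0, 0.0, 0]
[0.0078, 0.0031, 0.0356, 0.0, -0.0, 0.0, 0]
[0.0078, 0.0031, 0.0356, 0.0, -0.0, 0.0, 0]
[0.0078, 0.0031, 0.0356, 0.0, -0.0, 0.0, 0]
[0.0078, 0.0031, 0.0356, 0.0, -0.0, 0.0, 0]
```

>>> {"op": "jog_arm", "data": {"increments": [[0.008,0.002,0.02,0,0,0,0],[0.014,0.002,0.037,0,0,0,0],[0.014,0.002,0.037,0,0,0,0],[0.014,0.002,0.037,0,0,0,0],[0.014,0.002,0.037,0,0,0,0],[0.014,0.002,0.037,0,0,0,0],[0.014,0.002,0.037,0,0,0,0],[0.013,0.002,0.037,0,0,0,0],[0.01,0.002,0.025,0,0,0,0],[0,0,0,0,0,0,0]]}}

```text
time: 15.95
tool_pos: [0.5864, 0.3465, 0.1515]
tcp_rot: [-1.556, -0.239, 0.249]
wrist_force: [-0.3, 0.3, -0.9]
width: 0.203
```

```bash
python3 - <<'E'
from h import *
plan([.588,.334,.07],17.8,3,0)
E
```

```text
t 15.95 pos [0.5864 0.3465 0.1515] rot [-1.5563 -0.2389  0.2492] F [-0.26  0.31 -0.86] w 0.203
[-0.0006, 0.0272, -0.0042, -0.001, 0.0, -0.002, 0]
[-0.0006, 0.0272, -0.0042, -0.001, 0.0, -0.002, 0]
[-0.0007, 0.0272, -0.0041, -0.001, 0.0, -0.002, 0]
```

>>> {"op": "jog_arm", "data": {"increments": [[0,0.025,-0.003,0,0,0,0],[0,0.025,-0.003,0,0,0,0],[0,0.025,-0.003,0,0,0,0],[0,0.01,0,0,0,0,0],[0,0.004,0,0,0,0,0],[0,0,0,0,0,0,0.6],[0,0,0,0,0,0,0.6],[0,0,0,0,0,0,0.6],[0,-0.03,0,0,0,0,0.6],[0,-0.05,0,0,0,0,0.6]]}}

```text
time: 17.2
tool_pos: [0.5848, 0.3365, 0.1379]
tcp_rot: [-1.56, -0.233, 0.257]
wrist_force: [-0.0, -0.4, -0.9]
width: 0.598
```

```bash
python3 - <<'E'
from h import *
plan([.5856,-.0302,.15],17.8,10,0.6)
E
```

```text
t 17.2 pos [0.5848 0.3365 0.1379] rot [-1.5597 -0.233   0.2566] F [-0.05 -0.35 -0.94] w 0.598
[-0.0112, -0.001, -0.0349, 0.0, 0.0, -0.002, 0.6]
[-0.0112, -0.001, -0.0349, 0.0, 0.0, -0.002, 0.6]
[-0.0112, -0.0011, -0.0349, 0.0, 0.0, -0.002, 0.6]
[-0.0112, -0.0011, -0.0349, 0.0, 0.0, -0.002, 0.6]
[-0.0112, -0.0011, -0.0349, 0.0, 0.0, -0.002, 0.6]
[-0.0112, -0.0011, -0.0349, 0.0, 0.0, -0.002, 0.6]
[-0.0112, -0.0011, -0.0349, 0.0, 0.0, -0.002, 0.6]
[-0.0111, -0.0012, -0.0349, 0.0, 0.0, -0.002, 0.6]
[-0.0111, -0.0012, -0.0349, 0.0, 0.0, -0.002, 0.6]
[-0.0111, -0.0012, -0.0349, 0.0, 0.0, -0.002, 0.6]
```

>>> {"op": "jog_arm", "data": {"increments": [[-0.006,-0.006,-0.022,0,0,-0.002,0.6],[-0.012,-0.006,-0.041,0,0,-0.002,0.6],[-0.013,-0.002,-0.041,0,0,-0.002,0.6],[-0.013,0,-0.041,0,0,-0.002,0.6],[-0.013,0,-0.041,0,0,-0.002,0.6],[-0.013,0,-0.041,0,0,-0.002,0.6],[-0.013,0,-0.041,0,0,-0.002,0.6],[-0.013,0,-0.041,0,0,-0.002,0.6],[-0.01,0,-0.026,0,0,-0.002,0.6],[-0.004,0,-0.01,0,0,0,0.6]]}}

```text
time: 18.45
tool_pos: [0.5869, -0.0386, 0.157]
tcp_rot: [-1.555, -0.257, 0.233]
wrist_force: [1.0, 0.6, -0.2]
width: 0.604
```

>>> {"op": "jog_arm", "data": {"increments": [[0,0,0,0,0,0,0.6],[0,0,0,0,0,0,0.6]]}}

```text
time: 18.7
tool_pos: [0.5863, -0.0384, 0.1565]
tcp_rot: [-1.554, -0.256, 0.233]
wrist_force: [0.6, 0.8, 0.3]
width: 0.6
```

```bash
python3 - <<'E'
from h import *
plan([.5856,-.0302,.0675],17.8,5,0.6)
E
```

```text
t 18.7 pos [ 0.5863 -0.0384  0.1565] rot [-1.5538 -0.2556  0.2328] F [0.62 0.81 0.3 ] w 0.6
[0.0001, 0.0178, 0.0016, -0.0, 0.0, 0.003, 0.6]
[0.0002, 0.0178, 0.0016, -0.0, 0.0, 0.003, 0.6]
[0.0002, 0.0178, 0.0016, -0.0, 0.0, 0.003, 0.6]
[0.0003, 0.0178, 0.0016, -0.0, 0.0, 0.003, 0.6]
[0.0003, 0.0178, 0.0016, -0.0, 0.0, 0.003, 0.6]
```

>>> {"op": "jog_arm", "data": {"increments": [[0,0.01,0.004,0,0,0.003,0.6],[0,0.018,0.002,0,0,0.003,0.6],[0,0.018,0,0,0,0.003,0.6],[0,0.016,0,0,0,0.003,0.6],[0,0.012,0,0,0,0,0.6],[0,0.006,0,0,0,0,0.6],[0,0.003,0,0,0,0,0.6],[0,0,0,0,0,0,0.6]]}}

```text
time: 19.7
tool_pos: [0.5839, -0.0289, 0.0656]
tcp_rot: [-1.554, -0.246, 0.249]
wrist_force: [-0.6, -0.1, 0.0]
width: 0.603
```

```bash
python3 - <<'E'
from h import *
plan([.5856,-.0302,.0675],17.8,1,0)
E
```

```text
t 19.7 pos [ 0.5839 -0.0289  0.0656] rot [-1.5541 -0.2462  0.2486] F [-0.59 -0.05  0.03] w 0.603
[0.0013, -0.0019, -0.0018, -0.003, 0.005, -0.001, 0]
```

>>> {"op": "jog_arm", "data": {"increments": [[0.0013,-0.0018,-0.0015,-0.003,0.004,-0.001,0.6],[0,0,0,0,0,0,0.6],[0,0,0,0,0,0,0],[0,0,0,0,0,0,0],[0,0,0,0,0,0,0],[0,0,0,0,0,0,0],[0,0,0,0,0,0,0]]}}

```text
time: 20.58
tool_pos: [0.5865, -0.0305, 0.0696]
tcp_rot: [-1.559, -0.246, 0.242]
wrist_force: [-1.1, -0.4, 0.8]
width: 0.206
```

>>> {"op": "jog_arm", "data": {"increments": [[0,-0.006,0,0,0,0,0],[0,-0.006,0,0,0,0,0],[0,-0.006,0,0,0,0,0],[0,-0.008,0,0,0,0,0],[0,-0.008,0,0,0,0,0],[0,-0.008,0,0,0,0,0],[0,-0.01,0,0,0,0,0],[0,-0.01,0,0,0,0,0],[0,-0.02,0,0,0,0,0],[0,-0.02,0,0,0,0,0]]}}

```text
time: 21.82
tool_pos: [0.5856, -0.0301, 0.1768]
tcp_rot: [-1.558, -0.245, 0.243]
wrist_force: [0.0, -0.8, -1.2]
width: 0.208
```

```bash
python3 - <<'E'
from h import *
tray(read_camera('top')); plan([.545,.335,.15],17.8,10,0)
E
```

```text
tray rim ((537.1527099609375, 326.69097900390625), (200.3084259033203, 150.72259521484375), 9.084089279174805)
green in tray 135 [0.53098879 0.3180497  0.03409447]
t 21.88 pos [ 0.5875 -0.0302  0.1801] rot [-1.559  -0.2487  0.2394] F [ 0.16 -0.24  1.97] w 0.201
[0.0071, 0.0029, 0.0361, 0.0, 0.0, 0.001, 0]
[0.0071, 0.003, 0.0361, 0.0, 0.0, 0.001, 0]
[0.0071, 0.003, 0.0361, 0.0, 0.0, 0.001, 0]
[0.0071, 0.003, 0.0361, 0.0, 0.0, 0.001, 0]
[0.0071, 0.003, 0.0361, 0.0, 0.0, 0.001, 0]
[0.0071, 0.003, 0.0361, 0.0, 0.0, 0.001, 0]
[0.0071, 0.003, 0.0361, 0.0, 0.0, 0.001, 0]
[0.0071, 0.003, 0.0361, 0.0, 0.0, 0.001, 0]
[0.0071, 0.003, 0.0361, 0.0, 0.0, 0.001, 0]
[0.0071, 0.003, 0.0361, 0.0, 0.0, 0.001, 0]
```

>>> {"op": "jog_arm", "data": {"increments": [[0.001,0,0.02,0,0,0,0],[0.002,0,0.04,0,0,0,0],[0.002,0,0.042,0,0,0,0],[0.002,0,0.042,0,0,0,0],[0.002,0,0.042,0,0,0,0],[0.002,0,0.042,0,0,0,0],[0.002,0,0.042,0,0,0,0],[0.002,0,0.042,0,0,0,0],[0.001,0,0.034,0,0,0,0],[0.001,0,0.014,0,0,0,0]]}}

```text
time: 23.12
tool_pos: [0.4809, 0.3341, 0.1724]
tcp_rot: [-1.558, -0.24, 0.248]
wrist_force: [-0.1, -0.1, -0.4]
width: 0.203
```

>>> {"op": "jog_arm", "data": {"increments": [[0,0,0,0,0,0,0],[0,0,0,0,0,0,0]]}}

```text
time: 23.38
tool_pos: [0.4796, 0.3339, 0.1713]
tcp_rot: [-1.56, -0.24, 0.251]
wrist_force: [-0.2, -0.5, -0.7]
width: 0.203
```

```bash
python3 - <<'E'
from h import *
plan([.49,.327,.07],17.8,4,0)
p=read_camera('wrist'); cv2.imwrite('pics/w3.png',p['img'])
E
```

```text
t 23.38 pos [0.4796 0.3339 0.1713] rot [-1.5595 -0.2398  0.2508] F [-0.2  -0.52 -0.73] w 0.203
[0.0021, 0.0253, -0.0024, 0.0, 0.0, -0.002, 0]
[0.0021, 0.0253, -0.0024, 0.0, 0.0, -0.002, 0]
[0.002, 0.0253, -0.0024, 0.0, 0.0, -0.002, 0]
[0.002, 0.0253, -0.0024, 0.0, 0.0, -0.002, 0]
```

View pics/w3.png

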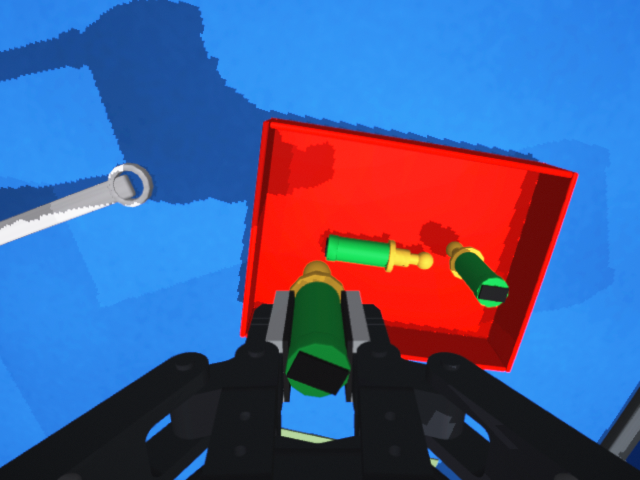

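>>> {"op": "jog_arm", "data": {"increments": [[0.008,0.01,0.006,0,0,0,0],[0.008,0.02,0.006,0,0,0,0],[0.005,0.022,0.004,0,0,0,0],[0.001,0.022,0.002,0,0,0,0],[0,0.016,0,0,0,0,0],[0,0.009,0,0,0,0,0],[0,0.004,0,0,0,0,0],[0,0,0,0,0,0,0]]}}

```text
time: 24.42
tool_pos: [0.4976, 0.3557, 0.0589]
tcp_rot: [-1.561, -0.233, 0.247]
wrist_force: [1.0, -0.3, -0.9]
width: 0.202
```

```bash
python3 - <<'E'
from h import *
plan([.495,.36,.064],17.8,1,0)
E
```

```text
t 24.43 pos [0.4976 0.3557 0.0589] rot [-1.5612 -0.2334  0.2475] F [ 0.96 -0.29 -0.92] w 0.202
[-0.0012, -0.0051, 0.0048, 0.002, -0.004, -0.009, 0]
```

>>> {"op": "jog_arm", "data": {"increments": [[0,0,0,0,0,0,0.45],[0,0,0,0,0,0,0.45],[0,0,0,0,0,0,0.45],[0,-0.03,0,0,0,0,0.45],[0,-0.05,0,0,0,0,0.6],[0,-0.05,0,0,0,0,0.9]]}}

```text
time: 25.18
tool_pos: [0.4967, 0.3551, 0.1896]
tcp_rot: [-1.564, -0.229, 0.252]
wrist_force: [0.5, 0.5, -0.2]
width: 0.792
```

```bash
python3 - <<'E'
from h import *
p=read_camera('wrist'); cv2.imwrite('pics/w4.png',p['img'])
p=read_camera('top'); tray(p)
for r in spotter.masks_of(p,'spray_can')[:2]:
    C=cloud(p,r['mask']); print(r['p'],C.min(0),C.max(0),np.median(C,0))
p=read_camera('side')
for r in spotter.masks_of(p,'spray_can')[:2]:
    C=cloud(p,r['mask']); print(r['p'],C.min(0),C.max(0),np.median(C,0))
plan([.42,-.354,.2],10.3,14,0.9)
E
```

```text
tray rim ((537.2014770507812, 326.50457763671875), (200.03976440429688, 150.36068725585938), 9.106085777282715)
green in tray 221 [0.54079203 0.34399803 0.02944043]
0.69 [ 0.70153343  0.0796928  -0.00414822] [0.75546318 0.14207212 0.17475583] [0.71596424 0.10384744 0.15857198]
0.35 [ 0.47732315 -0.36527664  0.05144926] [ 0.50288589 -0.33990661  0.11663509] [ 0.48884441 -0.34724481  0.08281441]
0.97 [ 6.99784433e-01  7.40015788e-02 -4.72829778e-06] [0.82953134 0.22595228 0.17310197] [0.71983684 0.0852521  0.104326  ]
t 25.43 pos [0.4969 0.3553 0.1886] rot [-1.5631 -0.2302  0.2508] F [ 0.66 -0.62 -0.52] w 0.899
[-0.0205, -0.0004, -0.0467, 0.0, 0.009, -0.001, 0.9]
[-0.0201, -0.0004, -0.0468, 0.0, 0.009, -0.001, 0.9]
[-0.0197, -0.0004, -0.047, 0.0, 0.009, -0.001, 0.9]
[-0.0192, -0.0005, -0.0472, 0.0, 0.009, -0.001, 0.9]
[-0.0188, -0.0005, -0.0474, 0.0, 0.009, -0.001, 0.9]
[-0.0184, -0.0005, -0.0475, 0.0, 0.009, -0.001, 0.9]
[-0.018, -0.0006, -0.0477, 0.0, 0.009, -0.001, 0.9]
[-0.0175, -0.0006, -0.0479, 0.0, 0.009, -0.001, 0.9]
[-0.0171, -0.0006, -0.048, 0.0, 0.009, -0.001, 0.9]
[-0.0167, -0.0007, -0.0482, 0.0, 0.009, -0.001, 0.9]
[-0.0162, -0.0007, -0.0483, 0.0, 0.009, -0.001, 0.9]
[-0.0158, -0.0007, -0.0485, 0.0, 0.009, -0.001, 0.9]
[-0.0153, -0.0008, -0.0486, 0.0, 0.009, -0.001, 0.9]
[-0.0149, -0.0008, -0.0487, 0.0, 0.009, -0.001, 0.9]
```

View pics/w4.png

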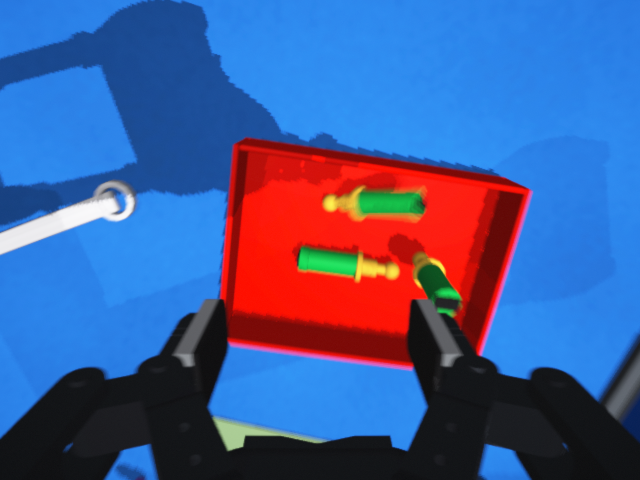

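All three sensors lie or stand in the tray: (390,203), (340,262) and (438,285). Next is the marker.

>>> {"op": "jog_arm", "data": {"increments": [[-0.008,-0.002,-0.025,0,0.009,0,0.9],[-0.016,-0.002,-0.05,0,0.009,-0.001,0.9],[-0.016,-0.002,-0.051,0,0.009,-0.001,0.9],[-0.016,-0.002,-0.051,0,0.009,-0.001,0.9],[-0.015,0,-0.051,0,0.009,-0.001,0.9],[-0.015,0,-0.051,0,0.009,-0.001,0.9],[-0.014,0,-0.051,0,0.009,-0.001,0.9],[-0.014,0,-0.051,0,0.009,-0.001,0.9],[-0.013,0,-0.051,0,0.009,-0.001,0.9],[-0.013,0,-0.051,0,0.009,-0.001,0.9]]}}

```text
time: 26.68
tool_pos: [0.4707, -0.1693, 0.1857]
tcp_rot: [-1.573, -0.143, 0.196]
wrist_force: [1.0, -0.4, -0.1]
width: 0.9
```

```bash
python3 - <<'E'
from h import *
plan([.49,-.354,.2],10.3,5,0.9)
E
```

```text
t 26.68 pos [ 0.4707 -0.1693  0.1857] rot [-1.5732 -0.1426  0.196 ] F [ 1.02 -0.36 -0.11] w 0.9
[-0.0042, -0.0025, -0.0369, 0.001, 0.007, -0.007, 0.9]
[-0.0039, -0.0026, -0.037, 0.001, 0.007, -0.007, 0.9]
[-0.0037, -0.0027, -0.037, 0.001, 0.007, -0.007, 0.9]
[-0.0034, -0.0027, -0.037, 0.001, 0.007, -0.007, 0.9]
[-0.0031, -0.0028, -0.037, 0.001, 0.007, -0.007, 0.9]
```

>>> {"op": "jog_arm", "data": {"increments": [[-0.004,-0.003,-0.042,0.001,0.007,-0.007,0.9],[-0.004,-0.003,-0.042,0.001,0.007,-0.007,0.9],[-0.004,-0.003,-0.042,0.001,0.007,-0.007,0.9],[-0.003,-0.003,-0.03,0.001,0.007,-0.007,0.9],[-0.003,-0.003,-0.012,0.001,0.007,-0.007,0.9],[0,0,0,0,0,0,0.9],[0,0,0,0,0,0,0.9]]}}

```text
time: 27.55
tool_pos: [0.473, -0.3447, 0.1903]
tcp_rot: [-1.555, -0.119, 0.145]
wrist_force: [-0.5, -0.4, -0.0]
width: 0.903
```

```bash
python3 - <<'E'
from h import *
for i in range(3):
    p=read_camera('wrist')
plan([.49,-.354,.2],10.3,1,0.9); cv2.imwrite('pics/w5.png',p['img'])
C=cloud(p,np.ones((480,640),bool)); hsv=cv2.cvtColor(p['img'],cv2.COLOR_BGR2HSV); v,u=np.nonzero(p['range_z']>0); h=hsv[v,u]
near=(abs(C[:,0]-.49)<.04)&(abs(C[:,1]+.354)<.04)
ye=(h[:,0]>20)&(h[:,0]<35)&(h[:,1]>130)&near
def show(n,q):
    r=cv2.minAreaRect((q[:,:2]*1000).astype(np.float32)); print(n,len(q),np.round(r[0],1),np.round(r[1],1),round(r[2],1),q[:,2].min().round(4),q[:,2].max().round(4))
show('end top',C[near&(C[:,2]>.108)&(C[:,2]<.12)])
show('collar',C[ye&(C[:,2]>.053)&(C[:,2]<.062)])
show('barrel',C[near&(C[:,2]>.066)&(C[:,2]<.1)])
show('holster',C[near&(C[:,2]>.045)&(C[:,2]<.06)])
E
```

```text
t 27.7 pos [ 0.4737 -0.3446  0.1909] rot [-1.5557 -0.1203  0.1453] F [-0.12  0.04 -0.42] w 0.9
[0.0143, -0.0095, -0.0119, -0.012, -0.01, -0.015, 0.9]
end top 672 [ 491.2 -354.2] [15.2 15.6] 10.5 0.108 0.1151
collar 617 [ 490.3 -352.7] [28.8 23.7] 22.7 0.0531 0.062
barrel 546 [ 487.7 -350.2] [20.5 10.3] 40.9 0.066 0.0999
holster 3019 [ 491.2 -354.3] [44.1 44. ] 10.7 0.0451 0.0599
```

View pics/w5.png

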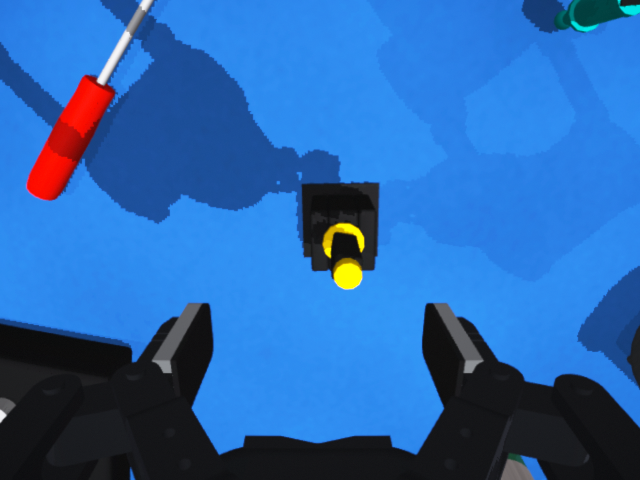

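Marker at (347,270) in the holster, its axis at (0.491, -0.354) and yaw 10.6°. The holster measures 44 × 44 mm, which matches.

>>> {"op": "jog_arm", "data": {"increments": [[0.008,0,-0.007,-0.006,-0.005,-0.008,0.9],[0.008,0.005,-0.006,-0.006,-0.005,-0.008,0.9],[0,0.01,0,0,0,0,0.8],[0,0.01,0,0,0,0,0.7],[0,0.008,0,0,0,0,0.6],[0,0,0,0,0,0,0.6],[0,0,0,0,0,0,0.6]]}}

```text
time: 28.58
tool_pos: [0.4933, -0.3534, 0.1543]
tcp_rot: [-1.565, -0.144, 0.142]
wrist_force: [0.2, 0.5, -0.0]
width: 0.597
```

```bash
python3 - <<'E'
from h import *
plan([.491,-.3542,.076],10.6,1,0.6)
E
```

```text
t 28.57 pos [ 0.4933 -0.3534  0.1543] rot [-1.565  -0.1443  0.1425] F [ 0.21  0.48 -0.02] w 0.597
[-0.0025, 0.0783, -0.0004, -0.001, -0.002, 0.001, 0.6]
```

>>> {"op": "jog_arm", "data": {"increments": [[-0.002,0.01,-0.0005,-0.001,-0.002,0.001,0.6],[0,0.016,0,0,0,0,0.6],[0,0.016,0,0,0,0,0.6],[0,0.014,0,0,0,0,0.6],[0,0.009,0,0,0,0,0.6],[0,0.004,0,0,0,0,0.6],[0,0.002,0,0,0,0,0.6],[0,0,0,0,0,0,0.6]]}}

```text
time: 29.58
tool_pos: [0.4911, -0.3543, 0.078]
tcp_rot: [-1.566, -0.145, 0.145]
wrist_force: [0.2, 0.3, 0.7]
width: 0.598
```

```bash
python3 - <<'E'
from h import *
plan([.491,-.3542,.076],10.6,1,0.6)
E
```

```text
t 29.57 pos [ 0.4911 -0.3543  0.078 ] rot [-1.5658 -0.1449  0.1451] F [0.2  0.26 0.69] w 0.598
[-0.0001, 0.002, 0.0001, -0.0, -0.0, -0.0, 0.6]
```

>>> {"op": "jog_arm", "data": {"increments": [[0,0.0015,0,0,0,0,0.6],[0,0,0,0,0,0,0.4],[0,0,0,0,0,0,0],[0,0,0,0,0,0,0],[0,0,0,0,0,0,0],[0,0,0,0,0,0,0],[0,0,0,0,0,0,0]], "force": 70}}

```text
time: 30.45
tool_pos: [0.492, -0.3551, 0.0781]
tcp_rot: [-1.568, -0.147, 0.143]
wrist_force: [0.4, 0.4, -0.1]
width: 0.182
```

```bash
python3 - <<'E'
from h import *
s=st(); print((R.from_matrix(down(10.6)).inv()*R.from_rotvec(s['tcp_rot'])).as_rotvec())
E
```

```text
t 30.45 pos [ 0.492  -0.3551  0.0781] rot [-1.568  -0.1467  0.1434] F [ 0.43  0.37 -0.07] w 0.182
[-0.00225281  0.00032892 -0.00188014]
```

```bash
cat >> h.py <<'E'
def avg(n=6):
    P=[];F=[];Q=[]
    for i in range(n): read_camera('side'); s=readout.read_state(); P.append(s['tool_pos']);F.append(s['wrist_force']);Q.append(s['tcp_rot'])
    P,F,Q=map(np.array,(P,F,Q)); print('avg t',round(s['time'],2),P.mean(0).round(5),'sd',P.std(0).round(5),'F',F.mean(0).round(2),'sd',F.std(0).round(2),'rot',Q.mean(0).round(4),'w',round(s['width'],3)); return P.mean(0),F.mean(0),Q.mean(0)
E
python3 -c "
from h import *
avg()"
```

```text
avg t 30.75 [ 0.49202 -0.3551   0.07808] sd [1.e-05 1.e-05 1.e-05] F [-0.02  0.04  0.24] sd [0.22 0.37 0.44] rot [-1.568  -0.1467  0.1434] w 0.185
```

>>> {"op": "jog_arm", "data": {"increments": [[0,-0.006,0,0,0,0,0],[0,-0.01,0,0,0,0,0],[0,-0.012,0,0,0,0,0],[0,-0.012,0,0,0,0,0],[0,-0.012,0,0,0,0,0],[0,-0.012,0,0,0,0,0],[0,-0.012,0,0,0,0,0],[0,-0.012,0,0,0,0,0],[0,-0.008,0,0,0,0,0],[0,0,0,0,0,0,0]]}}

```text
time: 32.0
tool_pos: [0.4921, -0.3551, 0.1823]
tcp_rot: [-1.569, -0.148, 0.142]
wrist_force: [-0.1, -0.8, -1.8]
width: 0.187
```

```bash
python3 - <<'E'
from h import *
avg()
f=np.radians(17.8); print('start ear', np.array([.575,.0025])+.090*np.array([-np.sin(f),np.cos(f)]))
plan([.5475,.088,.17],10.6,14,0)
E
```

```text
avg t 32.3 [ 0.49149 -0.35464  0.18082] sd [0.00022 0.00018 0.00048] F [-0.04 -0.04 -1.26] sd [0.48 0.71 0.43] rot [-1.5677 -0.1465  0.1435] w 0.18
start ear [0.54748742 0.08819165]
t 32.3 pos [ 0.4913 -0.3545  0.1805] rot [-1.5673 -0.1461  0.1439] F [ 0.77 -0.67 -0.62] w 0.18
[0.0097, 0.0007, 0.0303, 0.0, -0.0, 0.0, 0]
[0.0097, 0.0007, 0.0303, 0.0, -0.0, 0.0, 0]
[0.0097, 0.0007, 0.0303, 0.0, -0.0, 0.0, 0]
[0.0097, 0.0007, 0.0303, 0.0, -0.0, 0.0, 0]
[0.0097, 0.0007, 0.0303, 0.0, -0.0, 0.0, 0]
[0.0098, 0.0007, 0.0303, 0.0, -0.0, 0.0, 0]
[0.0098, 0.0007, 0.0303, 0.0, -0.0, 0.0, 0]
[0.0098, 0.0007, 0.0303, 0.0, -0.0, 0.0, 0]
[0.0098, 0.0007, 0.0303, 0.0, -0.0, 0.0, 0]
[0.0098, 0.0007, 0.0303, 0.0, -0.0, 0.0, 0]
[0.0098, 0.0007, 0.0303, 0.0, -0.0, 0.0, 0]
[0.0098, 0.0007, 0.0303, 0.0, -0.0, 0.0, 0]
[0.0098, 0.0007, 0.0303, 0.0, -0.0, 0.0, 0]
[0.0098, 0.0007, 0.0303, 0.0, -0.0, 0.0, 0]
```

>>> {"op": "jog_arm", "data": {"increments": [[0.007,0,0.02,0,0,0,0],[0.012,0,0.04,0,0,0,0],[0.013,0,0.042,0,0,0,0],[0.013,0,0.042,0,0,0,0],[0.013,0,0.042,0,0,0,0],[0.013,0,0.042,0,0,0,0],[0.013,0,0.042,0,0,0,0],[0.013,0,0.042,0,0,0,0],[0.013,0,0.042,0,0,0,0],[0.012,0,0.04,0,0,0,0]]}}

```text
time: 33.55
tool_pos: [0.5363, 0.075, 0.1783]
tcp_rot: [-1.562, -0.141, 0.144]
wrist_force: [0.9, -0.5, -1.4]
width: 0.184
```

>>> {"op": "jog_arm", "data": {"increments": [[0.008,0,0.022,0,0,0,0],[0.002,0,0.008,0,0,0,0],[0,0,0,0,0,0,0],[0,0,0,0,0,0,0]]}}

```text
time: 34.05
tool_pos: [0.5379, 0.1114, 0.1775]
tcp_rot: [-1.561, -0.144, 0.15]
wrist_force: [0.8, 0.2, -0.4]
width: 0.185
```

```bash
python3 - <<'E'
from h import *
plan([.5475,.088,.0786],10.6,1,0)
p=read_camera('wrist'); cv2.imwrite('pics/w6.png',p['img'])
E
```

```text
t 34.05 pos [0.5379 0.1114 0.1775] rot [-1.561  -0.1437  0.1502] F [ 0.79  0.18 -0.41] w 0.185
[0.0054, 0.0988, -0.0253, -0.005, 0.002, -0.004, 0]
```

View pics/w6.png

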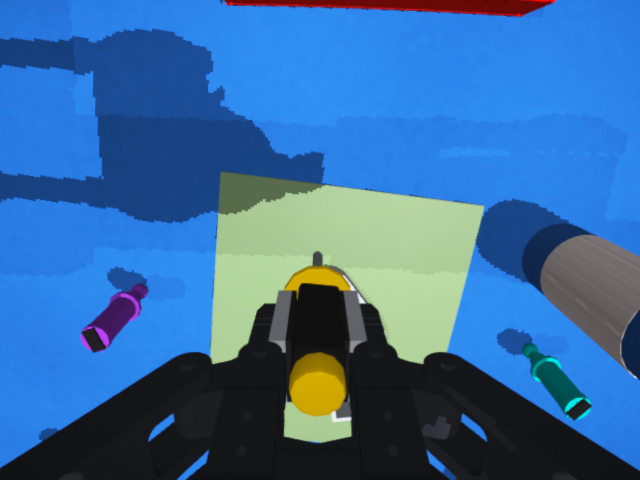

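Marker held upright at (318,330), tip visible at (317,256). I lower it beside the dowel ear and leave it clear of the sheet.

>>> {"op": "jog_arm", "data": {"increments": [[0.002,0.008,-0.007,-0.005,0.002,-0.004,0],[0.002,0.016,-0.007,0,0,0,0],[0.001,0.018,-0.006,0,0,0,0],[0,0.018,-0.003,0,0,0,0],[0,0.014,-0.001,0,0,0,0],[0,0.01,0,0,0,0,0],[0,0.006,0,0,0,0,0],[0,0.003,0,0,0,0,0],[0,0,0,0,0,0,0],[0,0,0,0,0,0,0]]}}

```text
time: 35.35
tool_pos: [0.5473, 0.0847, 0.0768]
tcp_rot: [-1.566, -0.141, 0.144]
wrist_force: [-0.3, -0.5, -1.3]
width: 0.185
```

```bash
cat >> h.py <<'E'
Cf=np.array([.575,.0025]); YAW=17.8
def ff(xy):
    """world xy -> flange frame mm"""
    a=np.radians(YAW); d=np.array(xy)-Cf; return 1000*np.array([np.cos(a)*d[0]+np.sin(a)*d[1],-np.sin(a)*d[0]+np.cos(a)*d[1]])
def fw(xy):
    a=np.radians(YAW); x,y=np.array(xy)/1000; return Cf+[np.cos(a)*x-np.sin(a)*y,np.sin(a)*x+np.cos(a)*y]
E
python3 - <<'E'
from h import *
P,F,Q=avg(5); print(ff(P[:2])); plan([*fw([0,75]),.0786],10.6,1,0)
E
```

```text
avg t 35.6 [0.54726 0.08466 0.07677] sd [1.2e-04 5.0e-05 1.1e-04] F [ 0.   -0.54 -0.94] sd [0.56 0.33 0.22] rot [-1.5665 -0.1412  0.1434] w 0.183
[-1.29583127 86.71121311]
t 35.6 pos [0.5471 0.0846 0.0766] rot [-1.5665 -0.1409  0.1437] F [ 0.38 -0.18 -1.06] w 0.183
[0.003, -0.002, -0.0114, 0.0, -0.004, -0.002, 0]
```

>>> {"op": "jog_arm", "data": {"increments": [[0.001,-0.002,-0.004,0,-0.004,-0.002,0],[0.002,0,-0.005,0,0,0,0],[0.001,0,-0.005,0,0,0,0],[0,0,-0.003,0,0,0,0],[0,0,0,0,0,0,0],[0,0,0,0,0,0,0]]}}

```text
time: 36.35
tool_pos: [0.5549, 0.0672, 0.079]
tcp_rot: [-1.566, -0.146, 0.144]
wrist_force: [-0.1, 0.4, -0.9]
width: 0.183
```

```bash
python3 - <<'E'
from h import *
P,F,Q=avg(6); print(ff(P[:2]),'F in flange',ff(Cf+F[:2]/1000)); plan([*fw([0,67]),.0786],10.6,1,0)
E
```

```text
avg t 36.65 [0.55488 0.06728 0.07899] sd [2.e-05 3.e-05 2.e-05] F [ 0.21  0.31 -0.63] sd [0.4  0.5  0.31] rot [-1.566  -0.146   0.1447] w 0.182
[ 0.64199409 67.82841571] F in flange [0.2904966  0.22889353]
t 36.65 pos [0.5549 0.0673 0.079 ] rot [-1.5661 -0.1461  0.1447] F [ 0.1   0.01 -1.14] w 0.182
[-0.0005, 0.0004, -0.0009, 0.0, 0.0, 0.001, 0]
```

>>> {"op": "jog_arm", "data": {"increments": [[0,0,-0.0015,0,0,0,0],[0,0,-0.0015,0,0,0,0],[0,0,0,0,0,0,0],[0,0,0,0,0,0,0]]}}

```text
time: 37.15
tool_pos: [0.5553, 0.065, 0.079]
tcp_rot: [-1.565, -0.146, 0.145]
wrist_force: [-0.3, 1.6, -1.2]
width: 0.185
```

```bash
python3 - <<'E'
from h import *
P,F,Q=avg(8); print(ff(P[:2]),'F in flange',ff(Cf+F[:2]/1000))
p=read_camera('wrist'); cv2.imwrite('pics/w7.png',p['img'][180:400,220:420])
for r in spotter.spot_point(p,'marker_tip')[:2]: print(r['p'],r['location'],ff(unproj(p,r['location'],h=.005)[0][:2]))
for r in spotter.spot_point(p,'edge0')[:3]: print(r['p'],r['location'],ff(unproj(p,r['location'],h=.002)[0][:2]))
p=read_camera('side')
for r in spotter.spot_point(p,'marker_tip')[:2]: print(r['p'],r['location'],ff(unproj(p,r['location'],h=.005)[0][:2]))
E
```

```text
avg t 37.55 [0.5553  0.06494 0.07901] sd [2.e-05 2.e-05 1.e-05] F [-0.49  1.67 -0.85] sd [0.56 0.43 0.39] rot [-1.5649 -0.1458  0.1447] w 0.18
[ 0.33459325 65.47329947] F in flange [0.03953842 1.74101629]
0.79 [315.2, 249.2] [3.03986460e-02 6.70938418e+01]
0.7 [366.5, 297.1] [24.30073326 35.90472267]
0.65 [300.5, 415.9] [-22.73565344 -39.56292183]
```

```bash
cat >> h.py <<'E'
def path(pts,z,yaw=10.6):
    """tool-frame rows through TCP waypoints in flange mm, height corrected over all rows; orientation fixed in the first row"""
    s=readout.read_state(); M=R.from_rotvec(s['tcp_rot']); rv=(M.inv()*R.from_matrix(down(yaw))).as_rotvec()
    W=[s['tool_pos'][:2]]+[fw(q) for q in pts]; n=len(pts); dz=(z-s['tool_pos'][2])/n
    for i in range(n):
        t=down(yaw).T@np.array([*(W[i+1]-W[i]),dz]); print([round(float(x)*1000,2) for x in t],*([rv.round(4).tolist()] if i==0 else []))
E
python3 - <<'E'
from h import *
p=[(0,74),(-15,68),(-30,62),(-37,48),(-44,34),(-50,20),(-50,10),(-49,3),(-48,0)]
path(p,.0786)
E
```

```text
[-1.38, 0.05, 8.46] [-0.0009, 0.0, 0.0008]
[-14.13, 0.05, -7.83]
[-14.13, 0.05, -7.83]
[-5.19, 0.05, -14.77]
[-5.19, 0.05, -14.77]
[-4.2, 0.05, -14.64]
[1.25, 0.05, -9.92]
[1.87, 0.05, -6.82]
[1.37, 0.05, -2.85]
```

View pics/w7.png

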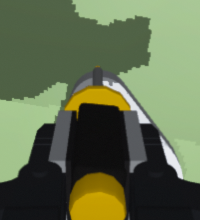

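The nose tip shows at crop (97,78), right at the ear. I back off and go round to probe the edge2 side.

>>> {"op": "jog_arm", "data": {"increments": [[-0.001,0,0.008,0,0,0.001,0],[-0.004,0,0.003,0,0,0,0],[-0.014,0,-0.003,0,0,0,0],[-0.014,0,-0.008,0,0,0,0],[-0.007,0,-0.014,0,0,0,0],[-0.005,0,-0.015,0,0,0,0],[-0.004,0,-0.015,0,0,0,0],[0,0,-0.01,0,0,0,0],[0,0,-0.004,0,0,0,0],[0,0,0,0,0,0,0]]}}

```text
time: 39.05
tool_pos: [0.5153, -0.0082, 0.0793]
tcp_rot: [-1.567, -0.145, 0.144]
wrist_force: [1.2, -0.6, -1.2]
width: 0.186
```

```bash
python3 - <<'E'
from h import *
P,F,Q=avg(6); print(ff(P[:2]),'F in flange',ff(Cf+F[:2]/1000))
path([(-45,0),(-40,0)],.0786)
E
```

```text
avg t 39.35 [ 0.51507 -0.00757  0.07928] sd [1.4e-04 2.2e-04 4.0e-05] F [-0.35 -0.23 -1.29] sd [0.24 0.41 0.48] rot [-1.5674 -0.1453  0.1449] w 0.183
[-60.14093563   8.73441229] F in flange [-0.40158004 -0.11642588]
[16.24, 0.32, -6.97] [0.0015, 0.0002, -0.0]
[4.96, 0.32, 0.63]
```

>>> {"op": "jog_arm", "data": {"increments": [[0.005,0,-0.003,0.001,0,0,0],[0.006,0,-0.002,0,0,0,0],[0.005,0,-0.001,0,0,0,0],[0.003,0,0,0,0,0,0],[0.001,0,0,0,0,0,0],[0,0,0,0,0,0,0],[0,0,0,0,0,0,0]]}}

```text
time: 40.22
tool_pos: [0.5361, -0.0093, 0.0787]
tcp_rot: [-1.566, -0.144, 0.149]
wrist_force: [-0.7, 0.4, -0.9]
width: 0.186
```

```bash
python3 - <<'E'
from h import *
P,F,Q=avg(8); print(ff(P[:2]),'F in flange',ff(Cf+F[:2]/1000))
path([(-40,0)],.0786)
E
```

```text
avg t 40.62 [ 0.53616 -0.00929  0.0787 ] sd [5.e-05 1.e-05 2.e-05] F [-0.85 -0.24 -0.77] sd [0.28 0.61 0.25] rot [-1.5662 -0.1442  0.1484] w 0.183
[-40.5853149    0.64406814] F in flange [-0.88493001  0.03671312]
[0.58, 0.13, -0.57] [0.0001, 0.0014, -0.0026]
```

>>> {"op": "jog_arm", "data": {"increments": [[0.002,0,-0.0005,0,0,-0.0025,0],[0,0,0,0,0,0,0],[0,0,0,0,0,0,0]]}}

```text
time: 41.0
tool_pos: [0.5377, -0.0094, 0.0785]
tcp_rot: [-1.566, -0.145, 0.148]
wrist_force: [-1.5, -0.4, -0.5]
width: 0.183
```

```bash
python3 - <<'E'
from h import *
P,F,Q=avg(10); print(ff(P[:2]),'F in flange',ff(Cf+F[:2]/1000))
path([(-48,0)],.0786)
E
```

```text
avg t 41.5 [ 0.53767 -0.00941  0.07854] sd [2.e-05 1.e-05 1.e-05] F [-1.8  -0.48 -0.41] sd [0.33 0.41 0.52] rot [-1.5657 -0.1451  0.1476] w 0.185
[-39.18066463   0.07099317] F in flange [-1.8626871   0.09668904]
[-8.77, -0.07, -1.17] [-0.0002, 0.0014, -0.0016]
```

Probes: ear contact is at TCP y_f ≈ 68.1 and side contact at x_f ≈ -42.0, so I shift the frame by (+0.5, -1.3) mm. I go back to the dowel ear.

```bash
sed -i "s/^Cf=.*/Cf=np.array([.575,.0025])+[.00088,-.00109]/" h.py
cat >> h.py <<'E'
def outline(off):
    """closed offset outline (flange mm), anticlockwise from edge0, 0.25 mm spacing"""
    th=np.arcsin(25/52); a=lambda c,r,t0,t1:[(c*0+(r+off)*np.cos(t),c+(r+off)*np.sin(t)) for t in np.linspace(t0,t1,200)]
    h=np.pi/2
    P=a(0.,0,0,0)[:0]+a(52.,15,h,np.pi-th)+a(0.,40,np.pi-th,np.pi+th)+a(-52.,15,np.pi+th,2*np.pi-th)+a(0.,40,-th,th)+a(52.,15,th,h)
    P=np.array(P); L=np.r_[0,np.cumsum(np.hypot(*np.diff(P,axis=0).T))]; u=np.arange(0,L[-1],.25)
    return np.c_[np.interp(u,L,P[:,0]),np.interp(u,L,P[:,1])]
def trace(n=5,step=3.75,off=.8,z=.0739,s0=None,kz=None):
    s=readout.read_state(); q=ff(s['tool_pos'][:2]); o=outline(off); N=len(o)
    i=np.argmin(np.hypot(*(o-q).T)) if s0 is None else int(s0*4)
    e=(q-o[i]); r=o[i]/np.hypot(*o[i]); nrm=np.array([(o[(i+1)%N]-o[i])[1],-(o[(i+1)%N]-o[i])[0]])/.25
    print('t',round(s['time'],2),'at s=%.1f of %.1f'%(i/4,N/4),'outward err %.2f mm'%(e@nrm),'z %.4f'%s['tool_pos'][2],'F out %.2f'%(np.array(ff(Cf+s['wrist_force'][:2]/1000))@nrm),'Fz %.2f'%s['wrist_force'][2],'w %.3f'%s['width'],'v',)
    path([o[int(i+4*step*(k+1))%N] for k in range(n)],z)
E
python3 - <<'E'
from h import *
path([(-50,8),(-48,25),(-40,48),(-28,62),(-12,72),(0,73),(0,73)],.0786)
o=outline(.8); print(len(o)/4)
E
```

```text
Traceback (most recent call last):
  File "h.py", line 48, in path
    W=[s['tool_pos'][:2]]+[fw(q) for q in pts]; n=len(pts); dz=(z-s['tool_pos'][2])/n
                           ~~^^^
  File "h.py", line 44, in fw
    a=np.radians(YAW); x,y=np.array(xy)/1000; return Cf+[np.cos(a)*x-np.sin(a)*y,np.sin(a)*x+np.cos(a)*y]
                 ^^^
NameError: name 'YAW' is not defined
```

```bash
sed -i "s/^Cf=.*/&; YAW=17.8/" h.py
python3 - <<'E'
from h import *
path([(-50,8),(-48,25),(-40,48),(-28,62),(-12,72),(0,73),(0,73)],.0786)
o=outline(.8); print(len(o)/4, len(outline(0))/4)
E
```

```text
[-11.09, -0.01, 5.28] [-0.0002, 0.0014, -0.0016]
[-0.15, -0.01, 17.12]
[5.05, -0.01, 23.82]
[10.15, -0.01, 15.39]
[14.62, -0.01, 11.93]
[11.78, -0.01, 2.5]
[0.0, -0.01, 0.0]
332.0 327.0
```

>>> {"op": "jog_arm", "data": {"increments": [[-0.01,0,0.002,0,0.001,-0.0015,0],[-0.002,0,0.01,0,0,0,0],[0,0,0.014,0,0,0,0],[0.003,0,0.014,0,0,0,0],[0.006,0,0.014,0,0,0,0],[0.009,0,0.013,0,0,0,0],[0.012,0,0.01,0,0,0,0],[0.012,0,0.002,0,0,0,0],[0,0,0,0,0,0,0]]}}

```text
time: 42.62
tool_pos: [0.5573, 0.0815, 0.0802]
tcp_rot: [-1.565, -0.153, 0.141]
wrist_force: [0.5, -0.6, -0.4]
width: 0.187
```

```bash
python3 - <<'E'
from h import *
s=st(); print(ff(s['tool_pos'][:2]))
path([(0,73),(0,68)],.0786)
E
```

```text
t 42.62 pos [0.5573 0.0815 0.0802] rot [-1.5654 -0.1527  0.1408] F [ 0.53 -0.61 -0.36] w 0.187
[ 6.77409969 81.89651767]
[-5.61, 0.8, -9.68] [0.0003, 0.0019, 0.0076]
[0.63, 0.8, -4.96]
```

>>> {"op": "jog_arm", "data": {"increments": [[-0.004,0,-0.003,0,0.002,0.007,0],[-0.002,0.001,-0.004,0,0,0,0],[0,0,-0.003,0,0,0,0],[0,0,-0.001,0,0,0,0],[0,0,0,0,0,0,0],[0,0,0,0,0,0,0]]}}

```text
time: 43.38
tool_pos: [0.552, 0.0668, 0.0786]
tcp_rot: [-1.567, -0.142, 0.145]
wrist_force: [-0.3, -0.0, -1.1]
width: 0.183
```

```bash
python3 - <<'E'
from h import *
s=st(); print(ff(s['tool_pos'][:2]))
path([(0.5,67.8)],.0786)
E
```

```text
t 43.38 pos [0.552  0.0668 0.0786] rot [-1.5667 -0.1417  0.1446] F [-0.27 -0.05 -1.07] w 0.183
[-2.73112087 69.57860751]
[3.43, -0.02, -1.36] [0.0005, -0.0027, -0.0019]
```

>>> {"op": "jog_arm", "data": {"increments": [[0.0035,0,-0.0013,0,-0.0025,-0.002,0],[0,0,0,0,0,0,0],[0,0,0,0,0,0,0]]}}

```text
time: 43.75
tool_pos: [0.5559, 0.0668, 0.0786]
tcp_rot: [-1.566, -0.146, 0.145]
wrist_force: [-1.0, 0.6, -0.6]
width: 0.185
```

```bash
python3 - <<'E'
from h import *
s=st(); print(ff(s['tool_pos'][:2])); avg(4)
path([(0.5,67.8)],.074)
E
```

```text
t 43.75 pos [0.5559 0.0668 0.0786] rot [-1.5656 -0.1455  0.1453] F [-1.03  0.59 -0.58] w 0.185
[ 0.9165007  68.35874412]
avg t 43.95 [0.55582 0.06671 0.07859] sd [5.e-05 3.e-05 1.e-05] F [ 0.    0.59 -0.88] sd [0.76 0.5  0.26] rot [-1.5657 -0.1454  0.1453] w 0.183
[-0.24, 4.59, -0.52] [-0.0002, 0.0001, 0.0001]
```

Now I press the tip down and check the press.

>>> {"op": "jog_arm", "data": {"increments": [[0,0.002,-0.0003,0,0,0,0],[0,0.0015,-0.0002,0,0,0,0],[0,0.001,0,0,0,0,0],[0,0,0,0,0,0,0]]}}

```text
time: 44.45
tool_pos: [0.5561, 0.0664, 0.0741]
tcp_rot: [-1.565, -0.146, 0.145]
wrist_force: [0.4, 1.9, -0.2]
width: 0.186
```

```bash
python3 - <<'E'
from h import *
avg(8); trace(s0=0)
E
```

```text
avg t 44.85 [0.55608 0.0664  0.0741 ] sd [1.e-05 1.e-05 2.e-05] F [-0.27  1.   -0.82] sd [0.52 0.46 0.39] rot [-1.5653 -0.1458  0.1447] w 0.188
t 44.85 at s=0.0 of 332.0 outward err 0.11 mm z 0.0741 F out 0.75 Fz -1.48 w 0.188 v
[-4.63, 0.04, -1.15] [-0.0005, 0.0, 0.0007]
[-3.32, 0.04, -1.73]
[-2.82, 0.04, -2.46]
[-2.16, 0.04, -3.06]
[-1.48, 0.04, -3.44]
```

>>> {"op": "jog_arm", "data": {"increments": [[0,0.001,0,0,0,0,0],[0,0,0,0,0,0,0]]}}

```text
time: 45.1
tool_pos: [0.5562, 0.0664, 0.0732]
tcp_rot: [-1.565, -0.146, 0.144]
wrist_force: [-0.2, 0.3, -0.9]
width: 0.185
```

```bash
python3 - <<'E'
from h import *
P,F,Q=avg(10)
p=read_camera('side'); u=proj(p,[[P[0],P[1],.003]])[0]; print(u)
for r in spotter.spot_point(p,'marker_tip')[:2]: print(r['p'],r['location'],unproj(p,r['location'],h=.002))
x,y=map(int,u); cv2.imwrite('pics/s2.png',cv2.resize(p['img'][y-60:y+30,x-55:x+55],None,fx=6,fy=6,interpolation=cv2.INTER_CUBIC))
E
```

```text
avg t 45.6 [0.55624 0.06644 0.07328] sd [2.e-05 1.e-05 2.e-05] F [-0.51  0.91 -0.66] sd [0.41 0.45 0.54] rot [-1.5653 -0.146   0.1444] w 0.187
[319.80732255 242.7558216 ]
0.48 [337.5, 273.1] [[ 0.560444   -0.03447351  0.002     ]]
0.18 [319.5, 246.8] [[0.55184013 0.05483623 0.002     ]]
```

View pics/s2.png

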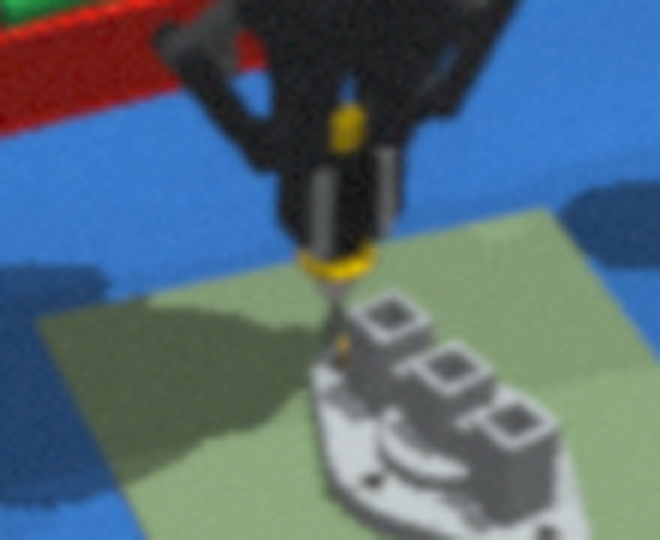

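Tip hidden behind the flange. The collar sits just above the sockets, so I measure the marker's height from its yellow parts and calibrate against what the same view gave for it in the holster.

```bash
python3 - <<'E'
from h import *
s=st(); x0,y0=s['tool_pos'][:2]
for c in ['side','wrist','top']:
    p=read_camera(c); C=cloud(p,np.ones((480,640),bool)); hsv=cv2.cvtColor(p['img'],cv2.COLOR_BGR2HSV); v,u=np.nonzero(p['range_z']>0); h=hsv[v,u]
    q=C[(h[:,0]>18)&(h[:,0]<35)&(h[:,1]>130)&(h[:,2]>90)&(np.hypot(C[:,0]-x0,C[:,1]-y0)<.03)&(C[:,2]>.03)]
    for lo,hi in [(.03,.075),(.09,.13)]:
        w=q[(q[:,2]>lo)&(q[:,2]<hi)]; print(c,len(w),np.percentile(w[:,2],[2,10,50,90,98]).round(4) if len(w) else '')
E
```

```text
t 45.7 pos [0.5563 0.0664 0.0733] rot [-1.5653 -0.1461  0.1444] F [ 0.06  0.97 -0.57] w 0.183
side 42 [0.0504 0.051  0.0534 0.0562 0.0584]
side 30 [0.1007 0.1017 0.1081 0.1156 0.1243]
wrist 1029 [0.0502 0.0514 0.0525 0.0535 0.0609]
wrist 2879 [0.1008 0.1031 0.1082 0.1091 0.1096]
top 0 
top 0
```

```bash
python3 - <<'E'
from h import *
P,F,Q=avg(10)
p=read_camera('wrist'); C=cloud(p,np.ones((480,640),bool)); f=np.array([ff(c) for c in C[:,:2]])
hsv=cv2.cvtColor(p['img'],cv2.COLOR_BGR2HSV); v,u=np.nonzero(p['range_z']>0); h=hsv[v,u]
sh=(h[:,0]>30)&(h[:,0]<60)&(h[:,1]>30)&(h[:,1]<140)&(abs(C[:,2])<.008)&(C[:,1]>.07)&(C[:,1]<.12)
print('sheet',sh.sum(),np.percentile(C[sh,2],[10,50,90]).round(4))
d=np.hypot(C[:,0]-P[0],C[:,1]-P[1])
ye=(h[:,0]>18)&(h[:,0]<35)&(h[:,1]>130)&(d<.03)
for lo,hi in [(.045,.06),(.1,.12)]:
    z=C[ye&(C[:,2]>lo)&(C[:,2]<hi),2]; hh,e=np.histogram(z,np.arange(lo,hi,.0005)); print([(round(float(e[i])*1000,1),int(hh[i])) for i in range(len(hh)) if hh[i]>15])
for r in spotter.spot_point(p,'marker_tip')[:2]: print(r['p'],r['location'],ff(unproj(p,r['location'],h=.002)[0][:2]))
u0=proj(p,[[P[0],P[1],0.0]])[0]; print(u0); x,y=map(int,u0); cv2.imwrite('pics/w8.png',cv2.resize(p['img'][y-70:y+40,x-70:x+70],None,fx=5,fy=5,interpolation=cv2.INTER_CUBIC))
E
```

```text
avg t 46.35 [0.55626 0.06642 0.07329] sd [1.e-05 1.e-05 1.e-05] F [-0.66  1.18 -0.57] sd [0.44 0.48 0.61] rot [-1.5653 -0.1461  0.1444] w 0.187
sheet 38757 [0.0006 0.0014 0.0022]
[(50.0, 19), (50.5, 23), (51.0, 46), (51.5, 138), (52.0, 229), (52.5, 278), (53.0, 179), (53.5, 50), (54.0, 17), (55.0, 20)]
[(100.0, 27), (100.5, 31), (101.0, 46), (101.5, 58), (102.0, 59), (102.5, 52), (103.0, 51), (103.5, 65), (104.0, 57), (104.5, 71), (105.0, 56), (105.5, 68), (106.0, 72), (106.5, 85), (107.0, 145), (107.5, 281), (108.0, 614), (108.5, 650), (109.0, 333), (109.5, 61)]
[316.08229648 254.4916009 ]
```

View pics/w8.png

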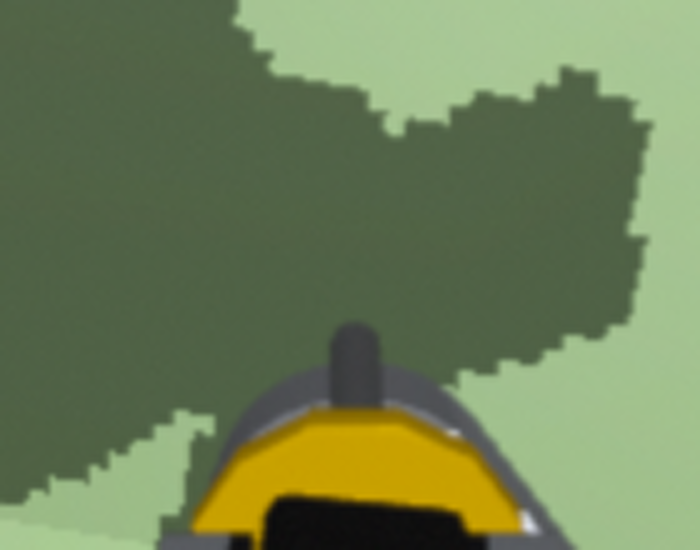

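The nose rests on the ear's apex, with the tip at crop (355,330). Geometry puts the press at about 2.7 mm of 4.5, so I start the trace and check for paint.

```bash
sed -i 's/z=.0739/z=.0733/' h.py; python3 - <<'E'
from h import *
trace(s0=0)
E
```

```text
t 46.45 at s=0.0 of 332.0 outward err 0.08 mm z 0.0733 F out 1.02 Fz 0.20 w 0.182 v
[-4.81, 0.0, -1.14] [-0.0005, -0.0001, 0.0011]
[-3.32, 0.0, -1.73]
[-2.82, 0.0, -2.46]
[-2.16, 0.0, -3.06]
[-1.48, 0.0, -3.44]
```

>>> {"op": "jog_arm", "data": {"increments": [[-0.0035,0,-0.0005,0,0,0.001,0],[-0.0035,0,-0.0015,0,0,0,0],[-0.003,0,-0.0023,0,0,0,0],[-0.0023,0,-0.003,0,0,0,0]]}}

```text
time: 46.95
tool_pos: [0.5451, 0.0571, 0.0736]
tcp_rot: [-1.565, -0.146, 0.145]
wrist_force: [-1.1, 1.4, -0.6]
width: 0.181
```

```bash
python3 - <<'E'
from h import *
trace()
p=read_camera('wrist'); u0=proj(p,[[.5535,.068,0.002]])[0]; print(u0); x,y=map(int,u0); cv2.imwrite('pics/w9.png',cv2.resize(p['img'][y-70:y+40,x-70:x+70],None,fx=5,fy=5,interpolation=cv2.INTER_CUBIC))
trace()
E
```

```text
t 46.95 at s=13.8 of 332.0 outward err 0.27 mm z 0.0736 F out 1.51 Fz -0.59 w 0.181 v
[-1.46, 0.07, -3.55] [-0.0013, 0.0001, 0.001]
[-1.38, 0.07, -3.49]
[-1.38, 0.07, -3.49]
[-1.38, 0.07, -3.49]
[-1.38, 0.07, -3.49]
[336.24472751 238.72478457]
t 47.0 at s=14.2 of 332.0 outward err 0.40 mm z 0.0735 F out 1.30 Fz -0.38 w 0.184 v
[-1.23, 0.05, -3.59] [-0.0008, 0.0001, 0.0004]
[-1.38, 0.05, -3.49]
[-1.38, 0.05, -3.49]
[-1.38, 0.05, -3.49]
[-1.38, 0.05, -3.49]
```

View pics/w9.png

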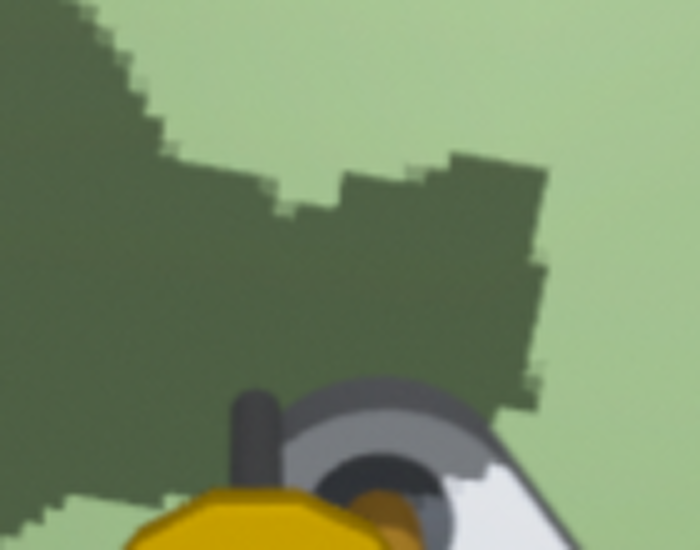

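No paint line is visible round the ear apex in this view. I check numerically before going on: pixel colours beside the edge, and the force at a deeper press.

>>> {"op": "jog_arm", "data": {"increments": [[0,0.0015,0,0,0,0,0],[0,0,0,0,0,0,0],[0,0,0,0,0,0,0]]}}

```text
time: 47.38
tool_pos: [0.5443, 0.056, 0.0718]
tcp_rot: [-1.566, -0.144, 0.146]
wrist_force: [-0.8, 1.1, 0.9]
width: 0.181
```

```bash
python3 - <<'E'
from h import *
avg(8)
p=read_camera('wrist')
Cf0=np.array([.575,.0025]); a=np.radians(17.8)
for ang in (95,110,125):
    row=[]
    for r in np.arange(14,26,1.):
        x,y=r*np.cos(np.radians(ang)),52+r*np.sin(np.radians(ang)); x,y=x/1000,y/1000
        w=[Cf0[0]+np.cos(a)*x-np.sin(a)*y,Cf0[1]+np.sin(a)*x+np.cos(a)*y,.002]; u=np.rint(proj(p,[w])[0]).astype(int); row.append((int(r),p['img'][u[1],u[0]].tolist()))
    print(ang,row)
C=cloud(p,np.ones((480,640),bool)); v,u=np.nonzero(p['range_z']>0); h=cv2.cvtColor(p['img'],cv2.COLOR_BGR2HSV)[v,u]
b=(h[:,0]>100)&(h[:,0]<120)&(abs(C[:,2])<.01)&(abs(C[:,0]-.55)<.15)&(C[:,1]>.13)&(C[:,1]<.2); print('bench z',np.median(C[b,2]),b.sum())
b=(h[:,0]>30)&(h[:,0]<60)&(abs(C[:,2])<.01)&(abs(C[:,0]-.52)<.05)&(C[:,1]>.05)&(C[:,1]<.12); print('sheet z',np.median(C[b,2]),b.sum())
E
```

```text
avg t 47.77 [0.5443  0.05604 0.07181] sd [2.e-05 2.e-05 2.e-05] F [-1.19  0.98  0.04] sd [0.29 0.32 0.54] rot [-1.5655 -0.1446  0.1457] w 0.188
95 [(14, [83, 81, 78]), (15, [69, 95, 78]), (16, [68, 96, 78]), (17, [68, 96, 78]), (18, [68, 96, 77]), (19, [68, 97, 78]), (20, [68, 97, 79]), (21, [69, 96, 78]), (22, [67, 96, 77]), (23, [68, 96, 78]), (24, [68, 95, 79]), (25, [69, 97, 80])]
110 [(14, [79, 80, 75]), (15, [70, 92, 77]), (16, [67, 96, 78]), (17, [69, 96, 78]), (18, [68, 96, 78]), (19, [68, 96, 78]), (20, [68, 96, 78]), (21, [68, 97, 79]), (22, [68, 95, 78]), (23, [69, 96, 79]), (24, [68, 96, 78]), (25, [67, 95, 77])]
125 [(14, [78, 78, 74]), (15, [70, 91, 77]), (16, [68, 96, 77]), (17, [69, 96, 79]), (18, [68, 95, 77]), (19, [67, 96, 77]), (20, [68, 96, 78]), (21, [67, 96, 78]), (22, [68, 96, 78]), (23, [68, 95, 78]), (24, [69, 97, 79]), (25, [69, 96, 78])]
bench z -0.0006179806682604372 63775
sheet z 0.001390730268845397 27243
```

Force says contact starts only at TCP z ≈ 0.0737, so the first 14 mm was barely pressed. I lift, go back to the ear tip and restart at z ≈ 0.072.

>>> {"op": "jog_arm", "data": {"increments": [[0,-0.004,0,0,0,0,0],[-0.001,-0.0025,0.001,0,0,0,0],[0,0,0.003,0,0,0,0],[0.003,0,0.004,0,0,0,0],[0.004,0,0.003,0,0,0,0],[0.003,0,0.001,0,0,0,0],[0.001,0,0,0,0,0,0],[0,0,0,0,0,0,0],[0,0,0,0,0,0,0]]}}

```text
time: 48.95
tool_pos: [0.5533, 0.0702, 0.0786]
tcp_rot: [-1.567, -0.146, 0.145]
wrist_force: [0.8, 0.0, -1.2]
width: 0.185
```

```bash
python3 - <<'E'
from h import *
s=st(); print(ff(s['tool_pos'][:2]))
p=read_camera('wrist'); C=[]
# paint check beside present place
for q in [(-14.5,62),(-15.5,62),(-16.5,62),(-17.5,62),(-18.5,62),(-20,62)]:
    u=np.rint(proj(p,[[*fw(q),.002]])[0]).astype(int); C.append(p['img'][u[1],u[0]].tolist())
print(C)
path([(0.8,70),(.8,68)],.0786)
E
```

```text
t 48.95 pos [0.5533 0.0702 0.0786] rot [-1.5667 -0.1462  0.1452] F [ 0.82  0.04 -1.18] w 0.185
[-0.50196042 72.42783444]
[[112, 166, 142], [86, 125, 103], [125, 174, 145], [138, 190, 159], [138, 190, 159], [137, 190, 157]]
[1.62, -0.03, -2.24] [0.0009, 0.0005, 0.0006]
[0.25, -0.03, -1.98]
```

>>> {"op": "jog_arm", "data": {"increments": [[0.0012,0,-0.0022,0.001,0,0.0005,0],[0.0006,0,-0.0016,0,0,0,0],[0,0,-0.0005,0,0,0,0],[0,0,0,0,0,0,0],[0,0.002,0,0,0,0,0],[0,0.002,0,0,0,0,0],[0,0.002,0,0,0,0,0],[0,0.0005,0,0,0,0,0],[0,0,0,0,0,0,0]]}}

```text
time: 50.12
tool_pos: [0.556, 0.0666, 0.0721]
tcp_rot: [-1.565, -0.146, 0.145]
wrist_force: [-0.7, 0.1, 0.1]
width: 0.181
```

```bash
sed -i 's/z=.0733/z=.0719/' h.py; python3 - <<'E'
from h import *
s=st(); print(ff(s['tool_pos'][:2])); avg(6)
trace(s0=0)
E
```

```text
t 50.12 pos [0.556  0.0666 0.0721] rot [-1.5646 -0.1456  0.1448] F [-0.74  0.14  0.11] w 0.181
[ 1.02369405 68.10652911]
avg t 50.42 [0.556   0.06654 0.07208] sd [1.e-05 1.e-05 1.e-05] F [-0.36  1.1   0.22] sd [0.35 0.3  0.48] rot [-1.5646 -0.1455  0.1448] w 0.181
t 50.42 at s=0.0 of 332.0 outward err 0.27 mm z 0.0721 F out 0.83 Fz 0.86 w 0.181 v
[-4.57, 0.04, -1.3] [-0.0013, -0.0002, 0.0006]
[-3.32, 0.04, -1.73]
[-2.82, 0.04, -2.46]
[-2.16, 0.04, -3.06]
[-1.48, 0.04, -3.44]
```

Fz rose by about 1.1 N, so it is pressed about 2.5 mm. Tracing.

>>> {"op": "jog_arm", "data": {"increments": [[-0.0035,0,-0.0006,-0.001,0,0.0005,0],[-0.0035,0,-0.0015,0,0,0,0],[-0.003,0,-0.0025,0,0,0,0],[-0.0021,0,-0.0031,0,0,0,0]]}}

```text
time: 50.92
tool_pos: [0.5451, 0.057, 0.0724]
tcp_rot: [-1.564, -0.146, 0.144]
wrist_force: [-0.9, 1.7, 0.6]
width: 0.182
```

```bash
python3 -c "
from h import *
trace(6)"
```

```text
t 50.92 at s=13.8 of 332.0 outward err 0.23 mm z 0.0724 F out 1.41 Fz 0.58 w 0.182 v
[-1.45, 0.08, -3.46] [-0.0013, -0.0002, 0.0011]
[-1.38, 0.08, -3.49]
[-1.38, 0.08, -3.49]
[-1.38, 0.08, -3.49]
[-1.38, 0.08, -3.49]
[-1.38, 0.08, -3.49]
```

>>> {"op": "jog_arm", "data": {"increments": [[-0.0014,0.0002,-0.0035,-0.001,0,0.001,0],[-0.0014,0.0001,-0.0035,0,0,0,0],[-0.0014,0.0001,-0.0035,0,0,0,0],[-0.0014,0.0001,-0.0035,0,0,0,0],[-0.0014,0,-0.0035,0,0,0,0],[-0.0014,0,-0.0035,0,0,0,0]]}}

```text
time: 51.68
tool_pos: [0.5394, 0.0326, 0.0714]
tcp_rot: [-1.566, -0.143, 0.147]
wrist_force: [-1.0, 2.2, 0.9]
width: 0.181
```

```bash
python3 -c "
from h import *
trace(6)"
```

```text
t 51.67 at s=38.8 of 332.0 outward err 0.89 mm z 0.0714 F out 1.36 Fz 0.89 w 0.181 v
[-0.55, -0.08, -3.82] [0.0, -0.0004, -0.0021]
[-1.38, -0.08, -3.49]
[-1.38, -0.08, -3.49]
[-1.38, -0.08, -3.49]
[-1.38, -0.08, -3.49]
[-1.38, -0.08, -3.49]
```

>>> {"op": "jog_arm", "data": {"increments": [[-0.0007,0,-0.0034,0,0,-0.001,0],[-0.001,-0.0001,-0.0033,0,0,0,0],[-0.0012,0,-0.0033,0,0,0,0],[-0.0012,0,-0.0033,0,0,0,0],[-0.0012,0,-0.0033,0,0,0,0]]}}

```text
time: 52.3
tool_pos: [0.5365, 0.0142, 0.0713]
tcp_rot: [-1.566, -0.143, 0.147]
wrist_force: [-1.4, 1.8, 0.4]
width: 0.182
```

```bash
python3 -c "
from h import *
trace(6,3.5)"
```

```text
t 52.3 at s=57.5 of 332.0 outward err 0.26 mm z 0.0713 F out 1.77 Fz 0.36 w 0.182 v
[-1.09, -0.1, -3.46] [-0.0004, -0.0005, -0.0023]
[-1.24, -0.1, -3.27]
[-0.98, -0.1, -3.36]
[-0.69, -0.1, -3.43]
[-0.39, -0.1, -3.48]
[-0.09, -0.1, -3.5]
```

>>> {"op": "jog_arm", "data": {"increments": [[-0.001,-0.0003,-0.0034,0,0,-0.0015,0],[-0.0011,-0.0001,-0.0033,0,0,0,0],[-0.0008,0,-0.0034,0,0,0,0],[-0.0005,0,-0.0034,0,0,0,0],[-0.0002,0,-0.0035,0,0,0,0],[0.0001,0,-0.0035,0,0,0,0]]}}

```text
time: 53.05
tool_pos: [0.5358, -0.0083, 0.0713]
tcp_rot: [-1.566, -0.143, 0.147]
wrist_force: [-1.1, 1.2, 0.8]
width: 0.183
```

```bash
python3 -c "
from h import *
trace(6,3.5)"
```

```text
t 53.05 at s=80.0 of 332.0 outward err 0.42 mm z 0.0713 F out 0.80 Fz 0.84 w 0.183 v
[0.75, -0.09, -3.46] [-0.0004, -0.0003, -0.0027]
[0.63, -0.09, -3.44]
[0.93, -0.09, -3.37]
[1.21, -0.09, -3.28]
[1.49, -0.09, -3.17]
[1.75, -0.09, -3.03]
```

>>> {"op": "jog_arm", "data": {"increments": [[0.0008,-0.0004,-0.0034,0,0,-0.002,0],[0.0008,-0.0001,-0.0034,0,0,0,0],[0.0011,0,-0.0033,0,0,0,0],[0.0014,0,-0.0032,0,0,0,0],[0.0017,0,-0.0031,0,0,0,0],[0.0019,0,-0.003,0,0,0,0]]}}

```text
time: 53.8
tool_pos: [0.5471, -0.028, 0.0715]
tcp_rot: [-1.567, -0.144, 0.147]
wrist_force: [-2.5, 0.6, 0.8]
width: 0.186
```

```bash
python3 -c "
from h import *
trace(6,3.5)"
```

```text
t 53.8 at s=102.8 of 332.0 outward err 0.39 mm z 0.0715 F out 1.32 Fz 0.75 w 0.186 v
[2.38, -0.07, -2.62] [0.0006, 0.0002, -0.0024]
[2.05, -0.07, -2.83]
[2.05, -0.07, -2.83]
[2.05, -0.07, -2.83]
[2.05, -0.07, -2.83]
[2.05, -0.07, -2.83]
```

>>> {"op": "jog_arm", "data": {"increments": [[0.0023,-0.0002,-0.0027,0,0,-0.001,0],[0.0021,0,-0.0028,0,0,0,0],[0.0021,0,-0.0028,0,0,0,0],[0.0021,0,-0.0028,0,0,0,0],[0.0021,0,-0.0028,0,0,0,0]]}}

```text
time: 54.42
tool_pos: [0.561, -0.0408, 0.0716]
tcp_rot: [-1.567, -0.144, 0.147]
wrist_force: [-2.6, -0.3, 0.0]
width: 0.184
```

```bash
python3 -c "
from h import *
trace(6,3.5)"
```

```text
t 54.42 at s=121.8 of 332.0 outward err 0.06 mm z 0.0716 F out 1.99 Fz 0.03 w 0.184 v
[2.14, -0.05, -2.86] [0.0011, 0.0004, -0.0017]
[2.05, -0.05, -2.83]
[2.05, -0.05, -2.83]
[2.05, -0.05, -2.83]
[2.05, -0.05, -2.83]
[2.05, -0.05, -2.83]
```

>>> {"op": "jog_arm", "data": {"increments": [[0.002,0,-0.0029,0,0,0,0],[0.002,0,-0.0029,0,0,0,0],[0.002,0,-0.0029,0,0,0,0],[0.002,0,-0.0029,0,0,0,0],[0.002,0,-0.0029,0,0,0,0]]}}

```text
time: 55.05
tool_pos: [0.5747, -0.0541, 0.0717]
tcp_rot: [-1.567, -0.145, 0.146]
wrist_force: [-2.4, 0.6, 0.6]
width: 0.181
```

```bash
python3 -c "
from h import *
trace(6,3.25)"
```

```text
t 55.05 at s=140.8 of 332.0 outward err 0.27 mm z 0.0717 F out 1.26 Fz 0.56 w 0.181 v
[2.15, -0.03, -2.5] [0.0011, 0.0004, -0.0011]
[1.91, -0.03, -2.63]
[1.96, -0.03, -2.59]
[2.38, -0.03, -2.2]
[2.78, -0.03, -1.67]
[3.06, -0.03, -1.07]
```

>>> {"op": "jog_arm", "data": {"increments": [[0.0021,0,-0.0025,0,0,0,0],[0.002,0,-0.0026,0,0,0,0],[0.0022,0,-0.0024,0,0,0,0],[0.0026,0,-0.0019,0,0,0,0],[0.0029,0,-0.0013,0,0,0,0]]}}

```text
time: 55.68
tool_pos: [0.5891, -0.0636, 0.0717]
tcp_rot: [-1.568, -0.145, 0.147]
wrist_force: [-1.8, -0.7, 0.2]
width: 0.183
```

```bash
python3 -c "
from h import *
trace(6,3.25)"
```

```text
t 55.67 at s=158.2 of 332.0 outward err -0.03 mm z 0.0717 F out 0.95 Fz 0.18 w 0.183 v
[3.1, -0.04, -0.84] [0.002, 0.0006, -0.0015]
[3.24, -0.04, -0.16]
[3.21, -0.04, 0.5]
[3.04, -0.04, 1.15]
[2.74, -0.04, 1.74]
[2.32, -0.04, 2.26]
```

>>> {"op": "jog_arm", "data": {"increments": [[0.0031,0,-0.0007,0.001,0,-0.001,0],[0.0032,0,0,0,0,0,0],[0.0031,0,0.0007,0,0,0,0],[0.0029,0,0.0013,0,0,0,0],[0.0026,0,0.0019,0,0,0,0]]}}

```text
time: 56.3
tool_pos: [0.6064, -0.0576, 0.0726]
tcp_rot: [-1.568, -0.149, 0.142]
wrist_force: [-0.4, 0.2, 0.5]
width: 0.186
```

```bash
python3 -c "
from h import *
trace(6,3.35)"
```

```text
t 56.3 at s=176.8 of 332.0 outward err 1.62 mm z 0.0726 F out -0.40 Fz 0.46 w 0.186 v
[0.84, 0.12, 3.72] [0.0021, 0.0002, 0.0041]
[1.42, 0.12, 2.92]
[1.28, 0.12, 3.26]
[1.19, 0.12, 3.02]
[1.28, 0.12, 3.26]
[1.19, 0.12, 3.02]
```

>>> {"op": "jog_arm", "data": {"increments": [[0,0.0003,0.0033,0.001,0,0.003,0],[0.0006,0,0.0031,0,0,0,0],[0.0012,0,0.003,0,0,0,0]]}}

```text
time: 56.68
tool_pos: [0.6079, -0.0474, 0.0729]
tcp_rot: [-1.568, -0.149, 0.142]
wrist_force: [0.2, -1.4, 0.9]
width: 0.182
```

```bash
python3 -c "
from h import *
trace(6,3.35)"
```

```text
t 56.67 at s=186.5 of 332.0 outward err -0.06 mm z 0.0729 F out 0.43 Fz 0.85 w 0.182 v
[1.24, 0.17, 2.97] [0.0021, 0.0005, 0.004]
[1.19, 0.17, 3.02]
[1.28, 0.17, 3.26]
[1.19, 0.17, 3.02]
[1.28, 0.17, 3.26]
[1.19, 0.17, 3.02]
```

>>> {"op": "jog_arm", "data": {"increments": [[0.0009,0.0006,0.0033,0.002,0,0.004,0],[0.001,0.0003,0.0033,0,0,0,0],[0.0012,0,0.0032,0,0,0,0],[0.0012,0,0.0032,0,0,0,0]]}}

```text
time: 57.18
tool_pos: [0.6104, -0.0331, 0.0724]
tcp_rot: [-1.566, -0.147, 0.145]
wrist_force: [1.3, -1.7, -0.3]
width: 0.181
```

```bash
python3 -c "
from h import *
trace(6,3.35)"
```

```text
t 57.17 at s=201.0 of 332.0 outward err -0.33 mm z 0.0724 F out 1.57 Fz -0.31 w 0.181 v
[1.46, 0.08, 2.79] [0.0006, 0.0006, 0.001]
[1.19, 0.08, 3.02]
[1.28, 0.08, 3.26]
[1.19, 0.08, 3.02]
[1.28, 0.08, 3.26]
[1.19, 0.08, 3.02]
```

>>> {"op": "jog_arm", "data": {"increments": [[0.0013,0.0005,0.0032,0,0,0.001,0],[0.0012,0.0002,0.0033,0,0,0,0],[0.0012,0,0.0033,0,0,0,0],[0.0012,0,0.0033,0,0,0,0],[0.0012,0,0.0033,0,0,0,0]]}}

```text
time: 57.8
tool_pos: [0.6139, -0.0148, 0.0718]
tcp_rot: [-1.567, -0.146, 0.145]
wrist_force: [1.1, -1.3, 0.5]
width: 0.185
```

```bash
python3 -c "
from h import *
trace(6,3.5)"
```

```text
t 57.8 at s=219.8 of 332.0 outward err -0.42 mm z 0.0718 F out 1.33 Fz 0.47 w 0.185 v
[1.7, -0.02, 3.17] [0.0011, 0.0007, 0.0004]
[1.28, -0.02, 3.26]
[1.25, -0.02, 3.27]
[0.99, -0.02, 3.36]
[0.7, -0.02, 3.43]
[0.4, -0.02, 3.48]
```

>>> {"op": "jog_arm", "data": {"increments": [[0.0014,0,0.0032,0,0,0,0],[0.0012,0,0.0033,0,0,0,0],[0.0011,0,0.0033,0,0,0,0],[0.0008,0,0.0034,0,0,0,0],[0.0005,0,0.0034,0,0,0,0]]}}

```text
time: 58.42
tool_pos: [0.6162, 0.0037, 0.0719]
tcp_rot: [-1.567, -0.147, 0.145]
wrist_force: [1.5, -1.6, 0.6]
width: 0.181
```

```bash
python3 -c "
from h import *
trace(6,3.5)"
```

```text
t 58.42 at s=238.5 of 332.0 outward err -0.45 mm z 0.0719 F out 1.37 Fz 0.56 w 0.181 v
[0.74, -0.0, 3.41] [0.0011, 0.0007, 0.001]
[-0.0, -0.0, 3.5]
[-0.3, -0.0, 3.49]
[-0.6, -0.0, 3.45]
[-0.89, -0.0, 3.38]
[-1.18, -0.0, 3.29]
```

>>> {"op": "jog_arm", "data": {"increments": [[0.0004,0,0.0034,0,0,0,0],[0,0,0.0034,0,0,0,0],[-0.0003,0,0.0034,0,0,0,0],[-0.0007,0,0.0034,0,0,0,0],[-0.001,0,0.0033,0,0,0,0]]}}

```text
time: 59.05
tool_pos: [0.6113, 0.0216, 0.0719]
tcp_rot: [-1.566, -0.147, 0.144]
wrist_force: [1.6, -0.5, -0.0]
width: 0.184
```

```bash
python3 -c "
from h import *
trace(6,3.5)"
```

```text
t 59.05 at s=257.2 of 332.0 outward err 0.00 mm z 0.0719 F out 1.12 Fz -0.02 w 0.184 v
[-1.25, 0.0, 3.18] [0.0005, 0.0005, 0.0015]
[-1.55, 0.0, 3.14]
[-1.82, 0.0, 2.99]
[-2.03, 0.0, 2.85]
[-2.05, 0.0, 2.83]
[-2.05, 0.0, 2.83]
```

>>> {"op": "jog_arm", "data": {"increments": [[-0.0013,0,0.0032,0,0,0.001,0],[-0.0016,0,0.0031,0,0,0,0],[-0.0019,0,0.0029,0,0,0,0],[-0.0021,0,0.0028,0,0,0,0],[-0.0021,0,0.0028,0,0,0,0]]}}

```text
time: 59.68
tool_pos: [0.5991, 0.0359, 0.072]
tcp_rot: [-1.566, -0.146, 0.145]
wrist_force: [1.0, -0.4, 0.4]
width: 0.187
```

```bash
python3 -c "
from h import *
trace(6,3.5)"
```

```text
t 59.67 at s=276.2 of 332.0 outward err 0.15 mm z 0.0720 F out 0.45 Fz 0.43 w 0.187 v
[-2.21, 0.02, 2.79] [-0.0, 0.0004, 0.001]
[-2.05, 0.02, 2.83]
[-2.05, 0.02, 2.83]
[-2.05, 0.02, 2.83]
[-2.05, 0.02, 2.83]
[-2.05, 0.02, 2.83]
```

>>> {"op": "jog_arm", "data": {"increments": [[-0.0024,0,0.0026,0,0,0.001,0],[-0.0022,0,0.0027,0,0,0,0],[-0.0021,0,0.0028,0,0,0,0],[-0.0021,0,0.0028,0,0,0,0],[-0.0021,0,0.0028,0,0,0,0]]}}

```text
time: 60.3
tool_pos: [0.5853, 0.0482, 0.0723]
tcp_rot: [-1.566, -0.146, 0.145]
wrist_force: [2.6, -0.4, 0.6]
width: 0.185
```

```bash
python3 -c "
from h import *
trace(6,3.25)"
```

```text
t 60.3 at s=294.8 of 332.0 outward err -0.36 mm z 0.0723 F out 1.49 Fz 0.60 w 0.185 v
[-1.69, 0.06, 2.94] [-0.0, 0.0002, 0.0011]
[-1.91, 0.06, 2.63]
[-1.91, 0.06, 2.63]
[-1.91, 0.06, 2.63]
[-1.91, 0.06, 2.63]
[-1.91, 0.06, 2.63]
```

>>> {"op": "jog_arm", "data": {"increments": [[-0.0018,0.0002,0.0028,0,0,0.001,0],[-0.002,0.0001,0.0027,0,0,0,0],[-0.002,0,0.0026,0,0,0,0],[-0.002,0,0.0026,0,0,0,0],[-0.0021,0,0.0025,0,0,0,0]]}}

```text
time: 60.92
tool_pos: [0.5724, 0.0602, 0.072]
tcp_rot: [-1.566, -0.146, 0.145]
wrist_force: [1.6, 0.6, 1.0]
width: 0.184
```

```bash
python3 -c "
from h import *
trace(7,3.25)"
```

```text
t 60.92 at s=312.2 of 332.0 outward err -0.53 mm z 0.0720 F out 1.55 Fz 0.98 w 0.184 v
[-1.49, 0.02, 2.94] [-0.0, 0.0003, 0.0002]
[-2.25, 0.02, 2.34]
[-2.68, 0.02, 1.83]
[-3.0, 0.02, 1.24]
[-3.19, 0.02, 0.6]
[-3.24, 0.02, -0.06]
[-2.98, 0.02, -0.66]
```

>>> {"op": "jog_arm", "data": {"increments": [[-0.0018,0,0.0026,0,0,0,0],[-0.0024,0,0.0021,0,0,0,0],[-0.0028,0,0.0015,0,0,0,0],[-0.0031,0,0.0009,0,0,0,0]]}}

```text
time: 61.42
tool_pos: [0.5608, 0.0663, 0.0722]
tcp_rot: [-1.565, -0.146, 0.144]
wrist_force: [1.6, 1.6, 1.1]
width: 0.185
```

```bash
python3 -c "
from h import *
trace(5,3.25)"
```

```text
t 61.42 at s=326.0 of 332.0 outward err -0.45 mm z 0.0722 F out 1.69 Fz 1.09 w 0.185 v
[-3.0, 0.06, 0.86] [-0.0008, 0.0001, 0.0011]
[-3.05, 0.06, -0.18]
[-3.14, 0.06, -0.83]
[-2.9, 0.06, -1.46]
[-2.54, 0.06, -2.02]
```

>>> {"op": "jog_arm", "data": {"increments": [[-0.003,0,0.0006,0,0,0,0],[-0.0031,0,-0.0003,0,0,0,0],[-0.0031,0,-0.001,0,0,0,0],[-0.0026,0,-0.0015,0,0,0,0]]}}

```text
time: 61.92
tool_pos: [0.5471, 0.0621, 0.0716]
tcp_rot: [-1.564, -0.143, 0.147]
wrist_force: [0.7, 1.0, 0.7]
width: 0.184
```

```bash
python3 -c "
from h import *
trace(2,3.25)
p=read_camera('wrist'); cv2.imwrite('pics/w10.png',p['img'])
for q in [(10,68),(8,68.5),(9,72),(9,66.5)]:
    u=np.rint(proj(p,[[*fw(q),.002]])[0]).astype(int); print(q,p['img'][u[1],u[0]].tolist())"
```

```text
t 61.92 at s=8.5 of 332.0 outward err 1.29 mm z 0.0716 F out 0.07 Fz 0.67 w 0.184 v
[-1.44, -0.15, -3.18] [-0.0019, 0.0, -0.0021]
[-1.83, -0.15, -2.68]
(10, 68) [70, 98, 79]
(8, 68.5) [70, 98, 80]
(9, 72) [68, 96, 78]
(9, 66.5) [69, 97, 79]
```

Loop closed with an 8 mm overlap. Lifting off and looking.

>>> {"op": "jog_arm", "data": {"increments": [[0,-0.008,0,0,0,0,0],[-0.002,-0.015,0.003,0,0,0,0],[0,-0.02,0.005,0,0,0,0],[0,-0.025,0.005,0,0,0,0],[0,-0.025,0,0,0,0,0],[0,-0.015,0,0,0,0,0],[0,0,0,0,0,0,0],[0,0,0,0,0,0,0]]}}

```text
time: 62.98
tool_pos: [0.5397, 0.0734, 0.185]
tcp_rot: [-1.567, -0.139, 0.152]
wrist_force: [-0.8, 1.1, -0.9]
width: 0.189
```

```bash
python3 - <<'E'
from h import *
st()
p=read_camera('side'); a=p['img']; b=cv2.imread('pics/side0.png')
d=np.abs(a.astype(int)-b).sum(2)
print('sensible diff on sheet front', (d[255:300,300:390]>60).sum())
w=read_camera('top'); t=w['img']
cv2.imwrite('pics/cmp.png',np.hstack([cv2.resize(a[225:310,270:410],(560,340),interpolation=cv2.INTER_CUBIC)]))
X=[fw(q) for q in outline(3.0)[::40]]; Y=[fw(q) for q in outline(8.0)[::40]]
for n,p in (('side',{**p}),('top',{**w})):
    img=p['img']
    for Z,l in ((X,'3mm'),(Y,'8mm')):
        u=np.rint(proj(p,[[*x,.002] for x in Z])).astype(int); print(n,l,[img[j,i].sum() for i,j in u])
plan([.492,-.3551,.18],10.6,1,0)
E
```

```text
t 62.98 pos [0.5397 0.0734 0.185 ] rot [-1.5667 -0.1392  0.1515] F [-0.81  1.14 -0.88] w 0.189
sensible diff on sheet front 112
side 3mm [np.uint64(367), np.uint64(462), np.uint64(332), np.uint64(341), np.uint64(344), np.uint64(340), np.uint64(325), np.uint64(293), np.uint64(380), np.uint64(363), np.uint64(419), np.uint64(391), np.uint64(395), np.uint64(390), np.uint64(417), np.uint64(361), np.uint64(427), np.uint64(431), np.uint64(425), np.uint64(424), np.uint64(441), np.uint64(464), np.uint64(461), np.uint64(456), np.uint64(474), np.uint64(452), np.uint64(489), np.uint64(451), np.uint64(477), np.uint64(283), np.uint64(494), np.uint64(361), np.uint64(445), np.uint64(252), np.uint64(236)]
side 8mm [np.uint64(516), np.uint64(391), np.uint64(391), np.uint64(422), np.uint64(422), np.uint64(433), np.uint64(428), np.uint64(430), np.uint64(434), np.uint64(429), np.uint64(434), np.uint64(433), np.uint64(434), np.uint64(424), np.uint64(427), np.uint64(429), np.uint64(429), np.uint64(431), np.uint64(425), np.uint64(431), np.uint64(427), np.uint64(437), np.uint64(433), np.uint64(434), np.uint6
[... 843 characters left out ...]
uint64(317), np.uint64(242), np.uint64(269), np.uint64(243), np.uint64(394), np.uint64(440), np.uint64(442), np.uint64(439), np.uint64(437), np.uint64(437), np.uint64(440), np.uint64(436), np.uint64(436), np.uint64(432), np.uint64(436), np.uint64(433), np.uint64(434), np.uint64(437), np.uint64(429), np.uint64(434), np.uint64(435), np.uint64(436), np.uint64(431), np.uint64(428), np.uint64(433), np.uint64(255), np.uint64(310), np.uint64(602), np.uint64(638), np.uint64(574), np.uint64(359), np.uint64(250), np.uint64(150), np.uint64(170), np.uint64(171)]
t 63.08 pos [0.5397 0.0733 0.1846] rot [-1.5666 -0.1387  0.1519] F [-0.08 -0.75 -0.56] w 0.182
[-0.1256, 0.0057, -0.4124, -0.0, 0.0, -0.008, 0]
```

View pics/cmp.png

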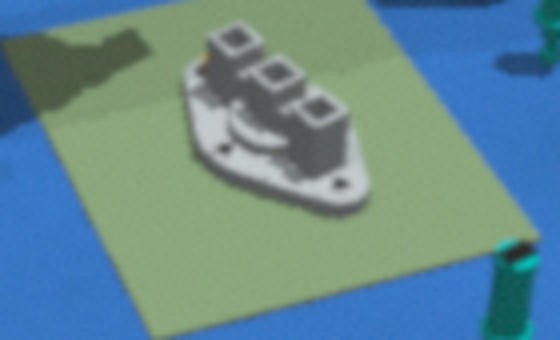

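No paint line shows in any view, near or far, so the cameras do not seem to render it. The force record shows the tip pressed all the way: mean Fz about +0.5 N against −0.85 N free. Now the marker goes back to the holster at the recorded TCP pose (0.4920, −0.3551).

>>> {"op": "jog_arm", "data": {"increments": [[-0.006,0,-0.02,0,0,-0.004,0],[-0.012,0,-0.038,0,0,-0.004,0],[-0.013,0,-0.042,0,0,0,0],[-0.013,0,-0.042,0,0,0,0],[-0.013,0,-0.042,0,0,0,0],[-0.013,0,-0.042,0,0,0,0],[-0.013,0,-0.042,0,0,0,0],[-0.013,0,-0.042,0,0,0,0],[-0.011,0,-0.036,0,0,0,0],[-0.009,0,-0.028,0,0,0,0]]}}

```text
time: 64.32
tool_pos: [0.4877, -0.324, 0.172]
tcp_rot: [-1.557, -0.135, 0.162]
wrist_force: [0.2, 0.3, -1.0]
width: 0.179
```

>>> {"op": "jog_arm", "data": {"increments": [[-0.005,0,-0.014,0,0,0,0],[-0.001,0,-0.004,0,0,0,0],[0,0,0,0,0,0,0],[0,0,0,0,0,0,0]]}}

```text
time: 64.82
tool_pos: [0.4838, -0.3424, 0.169]
tcp_rot: [-1.553, -0.13, 0.163]
wrist_force: [-0.2, -0.0, -1.2]
width: 0.184
```

```bash
python3 - <<'E'
from h import *
plan([.492,-.3551,.16],10.6,1,0)
E
```

```text
t 64.83 pos [ 0.4838 -0.3424  0.169 ] rot [-1.5528 -0.1303  0.1633] F [-0.19 -0.03 -1.18] w 0.184
[0.0059, 0.0087, -0.0141, -0.015, 0.002, -0.02, 0]
```

>>> {"op": "jog_arm", "data": {"increments": [[0.003,0,-0.006,-0.008,0.001,-0.01,0],[0.003,0,-0.006,-0.007,0.001,-0.009,0],[0,0,0,0,0,0,0],[0,0,0,0,0,0,0],[0,0,0,0,0,0,0]]}}

```text
time: 65.45
tool_pos: [0.4933, -0.3521, 0.1693]
tcp_rot: [-1.567, -0.148, 0.146]
wrist_force: [0.5, 0.4, -0.8]
width: 0.183
```

```bash
python3 - <<'E'
from h import *
plan([.492,-.3551,.145],10.6,1,0)
E
```

```text
t 65.45 pos [ 0.4933 -0.3521  0.1693] rot [-1.5672 -0.1484  0.1462] F [ 0.53  0.43 -0.77] w 0.183
[-0.0018, 0.0243, -0.0026, 0.002, 0.003, 0.001, 0]
```

>>> {"op": "jog_arm", "data": {"increments": [[-0.0015,0.006,-0.0025,0.002,0.003,0.001,0],[0,0.01,0,0,0,0,0],[0,0.006,0,0,0,0,0],[0,0,0,0,0,0,0],[0,0,0,0,0,0,0]]}}

```text
time: 66.08
tool_pos: [0.4915, -0.3547, 0.1447]
tcp_rot: [-1.564, -0.144, 0.145]
wrist_force: [1.2, -0.2, -0.9]
width: 0.184
```

```bash
python3 - <<'E'
from h import *
plan([.492,-.3551,.08],10.6,1,0)
E
```

```text
t 66.08 pos [ 0.4915 -0.3547  0.1447] rot [-1.564  -0.1436  0.1455] F [ 1.21 -0.16 -0.91] w 0.184
[0.0004, 0.0647, -0.0006, -0.002, -0.001, -0.001, 0]
```

>>> {"op": "jog_arm", "data": {"increments": [[0.0004,0.006,-0.0004,-0.002,0,-0.001,0],[0,0.01,0,0,0,0,0],[0,0.012,0,0,0,0,0],[0,0.012,0,0,0,0,0],[0,0.009,0,0,0,0,0],[0,0.006,0,0,0,0,0],[0,0.003,0,0,0,0,0],[0,0,0,0,0,0,0]]}}

```text
time: 67.08
tool_pos: [0.4919, -0.3548, 0.0821]
tcp_rot: [-1.566, -0.144, 0.145]
wrist_force: [0.9, 0.8, -0.8]
width: 0.185
```

```bash
python3 - <<'E'
from h import *
avg(4); plan([.492,-.3551,.0785],10.6,1,0)
E
```

```text
avg t 67.28 [ 0.49214 -0.35505  0.0826 ] sd [1.e-04 8.e-05 2.e-04] F [ 0.05 -0.32 -0.74] sd [0.47 0.45 0.31] rot [-1.5661 -0.1448  0.1446] w 0.186
t 67.28 pos [ 0.4922 -0.3551  0.0828] rot [-1.5663 -0.1449  0.1443] F [-0.15  0.29 -0.61] w 0.186
[-0.0002, 0.0043, 0.0001, 0.0, -0.001, 0.0, 0]
```

>>> {"op": "jog_arm", "data": {"increments": [[0,0.002,0,0,0,0,0],[0,0.002,0,0,0,0,0],[0,0.0005,0,0,0,0,0],[0,0,0,0,0,0,0]]}}

```text
time: 67.78
tool_pos: [0.4926, -0.3554, 0.0788]
tcp_rot: [-1.567, -0.146, 0.144]
wrist_force: [-0.2, -0.1, -0.5]
width: 0.185
```

```bash
python3 - <<'E'
from h import *
avg(6)
E
```

```text
avg t 68.08 [ 0.49265 -0.35546  0.07884] sd [3.e-05 3.e-05 4.e-05] F [ 0.12  0.11 -0.89] sd [0.46 0.37 0.22] rot [-1.5674 -0.1458  0.1436] w 0.182
```

Go down in small steps until the seat carries the weight.

>>> {"op": "jog_arm", "data": {"increments": [[0,0.001,0,0,0,0,0],[0,0,0,0,0,0,0]]}}

```text
time: 68.32
tool_pos: [0.4927, -0.3556, 0.0781]
tcp_rot: [-1.568, -0.146, 0.143]
wrist_force: [0.8, -0.0, 0.1]
width: 0.184
```

```bash
python3 -c "
from h import *
avg(4)"
```

```text
avg t 68.53 [ 0.49274 -0.35558  0.07807] sd [1.e-05 1.e-05 1.e-05] F [-0.72 -0.06 -0.02] sd [0.99 0.32 0.48] rot [-1.5676 -0.146   0.1435] w 0.182
```

>>> {"op": "jog_arm", "data": {"increments": [[0,0.0008,0,0,0,0,0],[0,0,0,0,0,0,0]]}}

```text
time: 68.78
tool_pos: [0.4928, -0.3556, 0.0781]
tcp_rot: [-1.568, -0.146, 0.144]
wrist_force: [-1.3, -0.3, -1.2]
width: 0.184
```

```bash
python3 -c "
from h import *
avg(4)"
```

```text
avg t 68.97 [ 0.49277 -0.35562  0.07805] sd [1.e-05 1.e-05 1.e-05] F [-0.51  0.64  1.2 ] sd [0.32 0.6  0.38] rot [-1.5676 -0.1459  0.1436] w 0.182
```

It seats at exactly the original height (0.07805), so the marker never slipped. Release and retreat.

>>> {"op": "jog_arm", "data": {"increments": [[0,0,0,0,0,0,0.3],[0,0,0,0,0,0,0.5],[0,0,0,0,0,0,0.6],[0,0,0,0,0,0,0.6],[0,-0.01,0,0,0,0,0.6],[0,-0.02,0,0,0,0,0.6],[0,-0.03,0,0,0,0,0.6],[0,-0.03,0,0,0,0,0.6],[0,-0.02,0,0,0,0,0.6],[0,0,0,0,0,0,0.6]]}}

```text
time: 70.22
tool_pos: [0.4943, -0.3567, 0.1988]
tcp_rot: [-1.573, -0.15, 0.139]
wrist_force: [-0.2, -0.5, 0.6]
width: 0.602
```

```bash
python3 - <<'E'
from h import *
st()
p=read_camera('wrist'); cv2.imwrite('pics/fw.png',p['img'])
C=cloud(p,np.ones((480,640),bool)); near=(abs(C[:,0]-.49)<.04)&(abs(C[:,1]+.354)<.04)
def show(n,q):
    r=cv2.minAreaRect((q[:,:2]*1000).astype(np.float32)); print(n,len(q),np.round(r[0],1),np.round(r[1],1),round(r[2],1),q[:,2].max().round(4))
show('end top',C[near&(C[:,2]>.108)&(C[:,2]<.12)]); show('holster',C[near&(C[:,2]>.045)&(C[:,2]<.06)])
p=read_camera('top'); tray(p); cv2.imwrite('pics/ft.png',p['img']); p2=read_camera('side'); cv2.imwrite('pics/fs.png',p2['img'])
cv2.imwrite('pics/final.png',np.vstack([np.hstack([p['img'][90:390,140:540],p2['img'][140:440,140:540]])]))
E
```

```text
t 70.22 pos [ 0.4943 -0.3567  0.1988] rot [-1.5727 -0.1504  0.1393] F [-0.22 -0.46  0.56] w 0.602
end top 648 [ 493.1 -354.4] [15.3 15.4] 76.8 0.1156
holster 3034 [ 491.1 -354.2] [44. 44.] 10.9 0.0599
tray rim ((537.0763549804688, 326.83587646484375), (199.89840698242188, 150.32162475585938), 9.256364822387695)
green in tray 220 [0.54122486 0.34421698 0.02954935]
```

View pics/final.png

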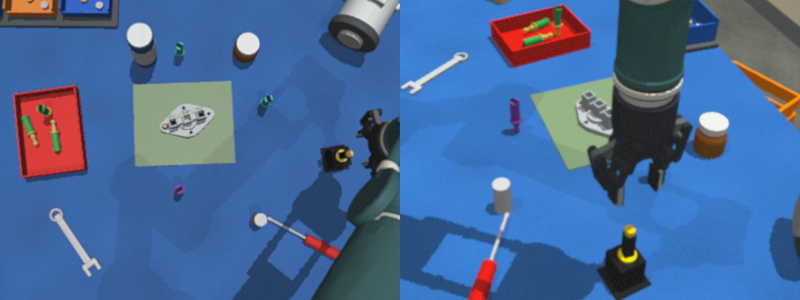

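```bash
python3 -c "
from h import *
print(bot.finish_job())"
```

```text
the job is handed in; nothing more can be done
None
```

I did all three parts and handed the job in at about 70 s. I could not confirm the drawn line by eye: no paint line was visible in any camera view I checked.

- **Sensors:** all three sockets were filled. I pulled each sensor straight up and put it in the red tray. The last pictures show all three in the tray, with the tray in its place and the look-alikes and tools standing where they were.
- **Outline, first try:** a first 14 mm from the dowel ear was pressed too lightly, going by the force reading. I lifted off and started again from that ear.
- **Outline, full pass:** I then went anticlockwise all the way round at about 3 cm/s and ended about 8 mm past the start. Wrist force showed the tip pressed at nearly every reading and the nose resting on the edge with about 1–2 N.
    - **Weak spot:** just past the far ear, towards edge5, I drifted about 1.6 mm outward for roughly 10–15 mm. There the side force fell to about zero, so the nose may have left the edge briefly before I corrected it.
    - **Disagreement on press depth:** the force suggested about 2.5 mm and the geometry about 4 mm, of the 4.5 mm available. When I put the marker back it seated at exactly its starting height, so it had not slipped in the grip.
- **Marker:** it is back in the holster, fully home and upright. Its end is at 0.1156 m against 0.1151 m at the start, about 2 mm off the axis, which is within the mouth's play. The gripper is open and clear of everything.

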